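Hang the blue glaze sample face outward

ROBOT

A 7-joint arm with a two-finger parallel gripper is mounted at the origin on the work surface. World frame = base frame: x ahead of the robot, y to its left, z up, the work surface at z = 0. Lengths are in m, angles in rad, forces in N, time in s.
With the tool pointing down it reaches from about 0.4 to 0.85 m from the base axis. Payload 10.4 kg.
Tool frame: the origin (TCP) lies at the centre of the arm's flange, where the gripper is bolted on; the fingertips stand 173 mm ahead of it and the grasp point (between the pads) lies 155 mm ahead of it; z points along the fingers, y is the line along which they close (so a half turn about z gives the same grasp; the last joint's range is limited). The gripper opens to 85 mm and grips with 20 to 120 N. Pads are 22 mm wide; open, the fingers measure 114 mm over their backs; the gripper's body (76 mm by 85 mm) begins 54 mm behind the grasp point. The pads swing forward as they close: fully open they stand 13 mm farther back than shut.
Start: joints at [1.264, 0.332, -0.065, 1.46, 0.022, 1.35, -0.088], TCP at [0.175, -0.6, 0.405] pointing down, gripper open.
Joint ranges: [-2.6, 2.6], [-0.5, 2.12], [-1.47, 1.34], [0.16, 2.42], [-1.27, 4.41], [0.06, 2.06], [-2.6, 2.6]. Speed limits (rad/s): [2.22, 2.22, 2.79, 2.79, 3.14, 3.14, 3.14].

INTERFACE

Orientations are given as a unit quaternion [x, y, z, w].
In Python, from workcell import manip, viewer, finder gives the robot as it stands.
- The arm moves only by the tool arm_command, never from a script. Its argument "plan" is a list of rows, each an object with "dp": the shift along the tool's x, y, z in mm, a list of three; "spin": the turn about the tool's z in rad. A call has 1 to 5 rows; each row shifts and turns the commanded pose from where the row before left it, along the tool's axes as they then stand; what a row does not reach is not made up. A row lasts 1/10 s, in which the tool goes at most 50 mm and 8.59 degrees, less where a joint would pass 70% of its speed; a pose out of reach is approached as far as the arm can. A call is refused whole if a number of a shift passes 50 or a number of a turn 0.15, either way. A call with a gripper value outside its range is refused whole. "grip" is the closure, from -1 (fully open) to 1 (shut), set as the call begins (left out, the last holds). The fingers move at their own pace and stop on an object; "newtons" is the grip in N (left out, the last holds). Time passes only in rows, so rows that do not move let the fingers close. It gives the time, the measured TCP pose, the force, the opening and the grip force at its end, in the units of the state.
- manip.get_obs(): the state, without advancing time (a new reading comes with each control period).
- viewer.camera(name): name is "scene" or "top" or "wrist"; returns the picture (400x640x3 uint8, blue, green, red); there is no depth.
- viewer.camera_params(name): a dict with "vertical_fov" (degrees; the focal length in pixels is half the picture's height over the tangent of half this angle, whatever the lens; pixels are square), "cx", "cy" (the principal point, pixels), "R" (3x3) and "t" (3): a world point X has camera coordinates R X + t; the wrist camera has in their place "T_tool_cam" (4x4, takes a point from camera to tool coordinates, whose origin is the TCP and whose axes are the flange's). Camera axes: x right, y down, z forward; pixel columns grow to the right and rows downward; lengths in m; the calibration is good to about 2 mm. The wrist camera is an equidistant fisheye: a pixel r from the principal point sees the ray r / f radians off the axis. A picture is of the moment at which its call begins: read the wrist's pose just before it. camera_params takes no time and is no camera call.
- manip.hand_in(): hands the job in; it is judged then, once.
Trained networks look in the newest picture that a camera, given by its name, has taken for a name from the list of things; names that differ only in an ending like _2 or _b are one class to them, and where a whole thing is asked for, a point or a joint stands for the part that bears it (a point fixed in the world has none). Each returns a list of dicts, best first, with "score" (0 to 1); they miss things now and then, are a little off and sometimes report something else, mostly with a low value. They report only what shows in the picture. A call takes as long as a camera call. They do not tell look-alikes from the thing itself.
- finder.find_in(camera, thing): "position" ([x, y, z] in m, in world coordinates, good to about 4 mm: the middle of the surface that is visible of it).
The state is a dict: "clock": time; "joint_pos": joint angles; "joint_velocities": joint speeds; "tau": joint torques, N m; "position": TCP position; "ee_rot": TCP orientation; "ft_force": force on the tool from outside, world axes, zero at the start; "torque": the same for the moment, N m; "grip_width": opening from 0.0 (shut) to 1.0 (fully open); "grasp_force": force on a finger pad.
Only numpy, scipy, OpenCV 4.12 (cv2) and the standard library are available. Lean on these libraries where they do the work, as an engineer would, in place of code of your own. Each camera call takes 0.05 s, during which the arm holds its last target. There are 200 camera calls.

TASK

Take the blue sample tile out of the drying rack and hang it by its hole on the free hook of the display rail, glazed face outward (away from the rail, towards the robot), hanging straight and still when you let go. If its glazed face was turned to the rack's centre board, you can stand the tile in the grey slotted block to change your grip. Leave the red tile, the two samples already hanging and the other pottery as they are.

Things in the scene. Friction and masses are not known exactly. Their poses are not given: they have to be found in the camera images.
- blue_tile: Loose white ceramic sample plate 54 mm wide (y), 112 mm high (z), 8 mm thick (x), 100 g, upright in one slot of the rack. Its -x face is the marked one: blue glaze with a yellow ring and line; its back (+x) is bare white. A hole 22 mm wide, 24 mm high goes through it from z = 79 to 103 mm, centred in y. Origin: centre of the bottom edge. Best held high by its side edges, clear of the hook.
- hook_root (a point): Root of the free hook on the rail's front, 200 mm above the table; x points into the rail, z up. A 6 mm round steel bar runs 30 mm out along -x, then 8 mm more while rising 9 mm to an upturned tip (top 12 mm above the bar's axis). Left, middle or right of three hooks 110 mm apart; the other two carry samples of the blue tile's size, hung 19 mm out.
- rail_frame: Fixed display rail, front at -x, origin on the table midway. 20 mm posts at y = +-200 mm, 330 mm high; hook bar 26 mm high at height 200 mm; header board from 255 to 330 mm; bar and board span the posts, x from -10 to +10 mm; open below the bar. Feet reach 45 mm to -x. A vertical gripper hits the header above a hook: lean the tool 25 to 45 degrees back.
- rack: Fixed plywood rack, origin under its centre. Base 130 (x) by 85 mm, 12 mm thick; upright centre board 10 mm thick in x, top at 172 mm. Slots along y at x = -38 and +38 mm, 46 mm long, 11 wide, 18 deep, floor at 12 mm height. Blue tile in one, red in the other, both glazed faces to the rack's -x, so at +38 the glaze looks at the board. Grippers must lean away from the board.
- block: Fixed empty steel block for changing grip, origin under its centre, z up. Base 75 by 75 mm, 12 mm thick; one slot along y at x = 0, 46 mm long, 12 mm wide, floor at 12 mm height, walls up to 32 mm, and above them a flared mouth, up to 42 mm, widening to about 26 mm. The tile fits either way round.
- red_tile: Loose sample of the same size and make with a red face, in the other slot of the rack; to be left there.
- sample_a (a joint): Swing of the hanging brown sample about its hook (rad, 0 = hanging straight).
- sample_b (a joint): Swing of the hanging green sample about its hook (rad, 0 = hanging straight).
- mug_a: White mug, 72 mm across, 75 mm high, standing in the middle of the table; bystander. Origin: centre of its foot.
- mug_b: White mug, 76 mm across, 80 mm high, at the left; bystander. Origin: centre of its foot.
- saucers: Stack of white saucers, 132 mm across, 44 mm high, at the right; bystander. Origin: centre of its foot.
- sugar_pot: White lidded pot, 72 mm across, 75 mm high, at the right; bystander. Origin: centre of its foot.
- bowl: White bowl, 110 mm across, 50 mm high, at the left; bystander. Origin: centre of its foot.
- brush: Brush lying in front of the robot, under 30 mm high; bystander.
Mind the look-alikes: they are no part of the job. What is shaped like the blue_tile but black is not meant. Leave any green look-alike of the red_tile alone.

How it is judged:
On the way:
1. the blue tile is lifted out of the rack (distance of blue_tile from where it was at the start of the episode above 0.06 m), for 0.1 s.
At the end, for the whole second after the job is handed in: Blue tile hangs released and still on the free hook: bar under the top of its hole (within 7 mm), 4-35 mm from the rail, marked face outward within 15 deg, upright within 0.15 rad. Red tile within 20 mm and 0.3 rad, other pottery and brush within 30 mm, hung samples within 0.2 rad of straight (x of hook_root in the frame of blue_tile between 0.004 and 0.035 m and y of hook_root in the frame of blue_tile between -0.009 and 0.009 m and z of hook_root in the frame of blue_tile between 0.093 and 0.106 m and angle between the x axis of blue_tile and the x axis of hook_root, either way round below 0.26 rad and angle between blue_tile's own z axis and vertical below 0.15 rad and linear speed of blue_tile below 0.03 m/s and contact force between blue_tile and the fingers below 0.05 N and distance of red_tile from where it was at the start of the episode below 0.02 m and angle between red_tile's own z axis and vertical below 0.3 rad and distance of each of mug_a, mug_b, saucers, sugar_pot, bowl, brush from where it was at the start of the episode below 0.03 m and value of joint sample_a between -0.2 and 0.2 rad and value of joint sample_b between -0.2 and 0.2 rad); the robot touches nothing.
It fails at once if the red tile is pulled from or knocked out of its slot (distance of red_tile from where it was at the start of the episode above 0.03 m).
It fails at once if a hanging sample is knocked more than 0.5 rad (value of joint any of sample_a, sample_b above 0.5 rad or value of joint any of sample_a, sample_b below -0.5 rad).
It fails at once if other pottery or the brush is pushed more than 40 mm (distance of any of mug_a, mug_b, saucers, sugar_pot, bowl, brush from where it was at the start of the episode above 0.04 m).
It also fails if it takes over 72 s, if anything falls off the work surface, if the arm or the gripper's body presses on something with over 40 N, if the wrist force passes 120 N, or if a joint passes its speed limit or range.

## Working session

There is one attempt and no reset: what is moved stays moved. The work goes in short steps, Python scripts to look and compute and a tool call to move; the robot and the scene stay as the last step left them, time stands still between calls to the robot, and variables do not carry over. Pictures are saved under pics/ and viewed, at most 10 in all, crops included, and the job is handed in when it is done.

Besides the shell and the picture viewer there is one more tool, called after "Emit:" in YAML: its name, and indented under it one key for each argument. arm_command: Moves the arm, as the interface text tells. Its arguments: {"type":"object","properties":{"plan":{"type":"array","items":{"type":"object","properties":{"dp":{"type":"array","items":{"type":"number"}},"spin":{"type":"number"}}}},"grip":{"type":"number"},"newtons":{"type":"number"}},"required":["plan"]}

```bash
ls; mkdir -p pics; python3 - <<'E'
from workcell import manip, viewer, finder
import cv2,numpy as np
o=manip.get_obs(); print({k:np.round(v,3).tolist() for k,v in o.items()})
a=viewer.camera("scene"); b=viewer.camera("top")
cv2.imwrite("pics/scene.png",a); cv2.imwrite("pics/top.png",b)
for n in ["scene","top","wrist"]:
    p=viewer.camera_params(n); print(n,{k:np.round(v,4).tolist() for k,v in p.items()})
for c in ["scene","top"]:
  for t in ["blue_tile","red_tile","rack","block","rail_frame","hook_root","sample_a","sample_b","mug_a","saucers","sugar_pot","bowl"]:
    try: print(c,t,[(np.round(d["position"],3).tolist(),round(d["score"],2)) for d in finder.find_in(c,t)[:3]])
    except Exception as e: print(c,t,e)
print(manip.get_obs()["clock"])
E
```

```text
pics
{'clock': 0.0, 'joint_pos': [1.264, 0.333, -0.065, 1.461, 0.022, 1.35, -0.088], 'joint_velocities': [0.001, 0.001, -0.001, 0.0, -0.001, 0.001, 0.002], 'tau': [-0.0, -62.546, 0.049, -39.16, 0.016, 0.01, -0.0], 'position': [0.175, -0.6, 0.404], 'ee_rot': [0.99, 0.141, -0.0, -0.001], 'ft_force': [-0.157, 0.259, 0.177], 'torque': [-0.057, -0.026, -0.02], 'grasp_force': 0.0, 'grip_width': 1.002}
scene {'vertical_fov': 42.8681, 'cx': 319.4873, 'cy': 199.5806, 'R': [[-0.9824, -0.1856, 0.0222], [-0.1341, 0.617, -0.7754], [0.1302, -0.7647, -0.631]], 't': [0.5196, 0.1658, 1.2693]}
top {'vertical_fov': 57.5766, 'cx': 328.0086, 'cy': 202.4406, 'R': [[0.0471, -0.9989, 0.001], [-0.9774, -0.0463, -0.2061], [0.206, 0.0087, -0.9785]], 't': [-0.0409, 0.5425, 1.0213]}
wrist {'vertical_fov': 65.7065, 'cx': 316.0533, 'cy': 200.5137, 'T_tool_cam': [[0.0004, -0.9596, -0.2812, 0.0725], [1.0, 0.0006, -0.0005, 0.0], [0.0006, -0.2812, 0.9596, 0.0327], [0.0, 0.0, 0.0, 1.0]]}
scene blue_tile [([0.455, 0.329, 0.079], 0.84), ([0.496, 0.4, 0.024], 0.72), ([0.346, 0.393, 0.06], 0.61)]
scene red_tile [([0.37, 0.
[... 859 characters left out ...]
0.138, 0.087], 0.5)]
top rack [([0.457, 0.28, 0.038], 0.71)]
top block [([0.458, -0.303, 0.013], 0.62)]
top rail_frame [([0.666, 0.041, 0.274], 0.75)]
top hook_root [([0.505, -0.428, 0.072], 0.65), ([0.678, 0.153, 0.2], 0.41)]
top sample_a [([0.62, -0.068, 0.18], 0.82), ([0.641, 0.043, 0.17], 0.81), ([0.517, 0.007, 0.011], 0.37)]
top sample_b [([0.62, -0.068, 0.18], 0.82), ([0.641, 0.043, 0.17], 0.81), ([0.517, 0.007, 0.011], 0.37)]
top mug_a [([0.517, 0.008, 0.014], 0.77), ([0.671, 0.37, 0.04], 0.71), ([0.458, 0.281, 0.04], 0.63)]
top saucers [([0.662, -0.402, 0.04], 0.61)]
top sugar_pot [([0.5, -0.425, 0.076], 0.83), ([0.667, 0.04, 0.276], 0.4)]
top bowl [([0.497, 0.426, 0.026], 0.57)]
1.3
```

```bash
python3 - <<'E'
import cv2,numpy as np
a=cv2.imread("pics/scene.png");b=cv2.imread("pics/top.png")
cv2.imwrite("pics/s2.png",cv2.resize(a,(800,500)))
cv2.imwrite("pics/t2.png",cv2.resize(b,(800,500)))
E
```

```text
(no output)
```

View pics/s2.png

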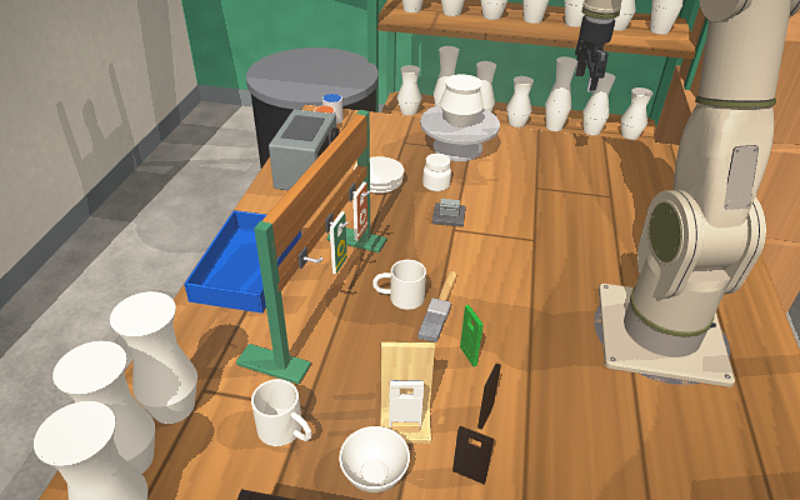

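View pics/t2.png

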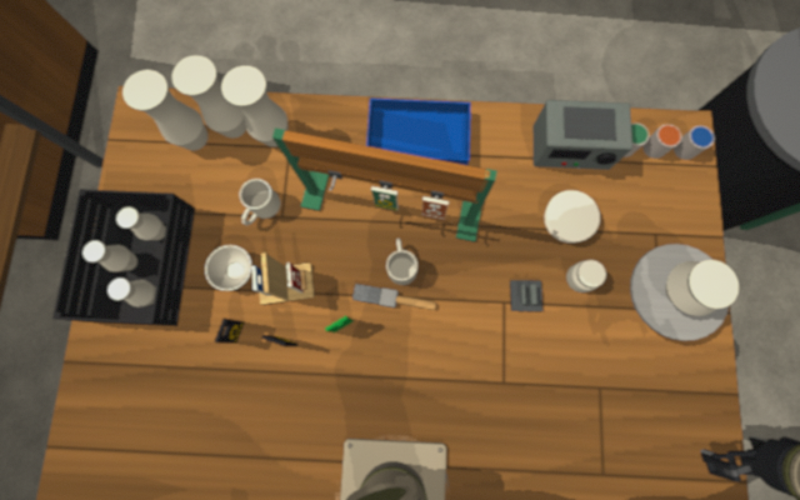

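The blue tile shows its white back towards +y (bowl side) and its glaze faces the board, so it needs a regrip. The free hook is the left one, near y≈0.155. Moves allow only shifts and a spin about the tool's z, so I'll test what happens at the edge of reach, since the tool may lean there.

Emit:
arm_command:
  plan:
    - {"dp":[0,0,-50],"spin":0}
    - {"dp":[0,0,-50],"spin":0}
    - {"dp":[0,0,-50],"spin":0}
    - {"dp":[0,0,-50],"spin":0}
    - {"dp":[0,0,-50],"spin":0}

```text
clock: 1.8
position: [0.1747, -0.5993, 0.6572]
ee_rot: [0.99, 0.141, 0.0, 0.0]
ft_force: [1.4, -1.2, 0.3]
grip_width: 1.001
grasp_force: 0.0
```

Emit:
arm_command:
  plan:
    - {"dp":[0,0,-50],"spin":0}
    - {"dp":[0,0,-50],"spin":0}
    - {"dp":[0,0,-50],"spin":0}
    - {"dp":[0,0,-50],"spin":0}
    - {"dp":[0,0,-50],"spin":0}

```text
clock: 2.3
position: [0.1573, -0.5474, 0.7914]
ee_rot: [0.989, 0.139, 0.009, 0.054]
ft_force: [-0.1, 0.3, 0.2]
grip_width: 0.998
grasp_force: 0.0
```

```bash
python3 - <<'E'
from workcell import manip
import numpy as np
from scipy.spatial.transform import Rotation as R
o=manip.get_obs(); print(np.round(o["joint_pos"],3),np.round(o["position"],3),R.from_quat(o["ee_rot"]).as_matrix().round(3),o["clock"])
E
```

```text
[ 1.002  0.335  0.389  0.657 -0.153  2.058 -0.006] [ 0.157 -0.547  0.791] [[ 0.961  0.274  0.032]
 [ 0.276 -0.955 -0.104]
 [ 0.002  0.109 -0.994]] 2.3
```

The edge of reach leans the tool outward. Next I'll check whether the lean persists when the tool moves back in.

Emit:
arm_command:
  plan:
    - {"dp":[0,0,50]}
    - {"dp":[0,0,50]}
    - {"dp":[0,0,0]}

```text
invalid input at $.plan[0]: expected keys dp, spin
```

```bash
cat > st.py <<'E'
from workcell import manip
import numpy as np
from scipy.spatial.transform import Rotation as R
def show():
    o=manip.get_obs(); m=R.from_quat(o["ee_rot"]).as_matrix()
    print("j",np.round(o["joint_pos"],3),"p",np.round(o["position"],4),"x",m[:,0].round(3),"y",m[:,1].round(3),"z",m[:,2].round(3),"t",round(o["clock"],2),"w",round(o["grip_width"],3),"gf",o["grasp_force"])
    return o,m
if __name__=="__main__": show()
E
python3 st.py
```

```text
j [ 1.002  0.335  0.389  0.657 -0.153  2.058 -0.006] p [ 0.1573 -0.5474  0.7914] x [0.961 0.276 0.002] y [ 0.274 -0.955  0.109] z [ 0.032 -0.104 -0.994] t 2.3 w 0.998 gf 0.0
```

Emit:
arm_command:
  plan:
    - {"dp":[0,0,50],"spin":0}
    - {"dp":[0,0,50],"spin":0}
    - {"dp":[0,0,50],"spin":0}
    - {"dp":[0,0,0],"spin":0}

```text
clock: 2.7
position: [0.1628, -0.563, 0.635]
ee_rot: [0.989, 0.14, 0.007, 0.045]
ft_force: [1.7, 0.2, -0.6]
grip_width: 1.001
grasp_force: 0.0
```

```bash
python3 st.py
```

```text
j [ 0.925  0.202  0.361  1.166 -0.072  1.695 -0.025] p [ 0.1628 -0.563   0.635 ] x [0.961 0.277 0.002] y [ 0.276 -0.957  0.091] z [ 0.027 -0.087 -0.996] t 2.7 w 1.001 gf 0.0
```

The lean persists. Now I'll pick features in enlarged crops.

```bash
python3 - <<'E'
import cv2,numpy as np
a=cv2.imread("pics/scene.png");b=cv2.imread("pics/top.png")
def crop(im,x0,y0,w,h,s): return cv2.resize(im[y0:y0+h,x0:x0+w],(w*s,h*s),interpolation=cv2.INTER_CUBIC)
out=np.zeros((600,800,3),np.uint8)
def put(c,x,y): out[y:y+c.shape[0],x:x+c.shape[1]]=c
put(crop(a,295,265,60,100,5),0,0)       # rack: px = 295+u/5, 265+v/5
put(crop(a,340,150,40,35,5),0,500-0-75) if 0 else put(crop(a,340,150,40,20,5),0,500)
put(crop(a,190,80,120,120,4),310,0)     # rail 190+(u-310)/4, 80+v/4
put(crop(b,200,195,60,50,5)[:, :],0,0) if 0 else put(crop(b,200,200,60,24,5),310,480) # top rack 200+(u-310)/5, 200+(v-480)/5
put(crop(b,405,220,32,24,5),640,480)
cv2.imwrite("pics/c1.png",out)
E
```

```text
(no output)
```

View pics/c1.png

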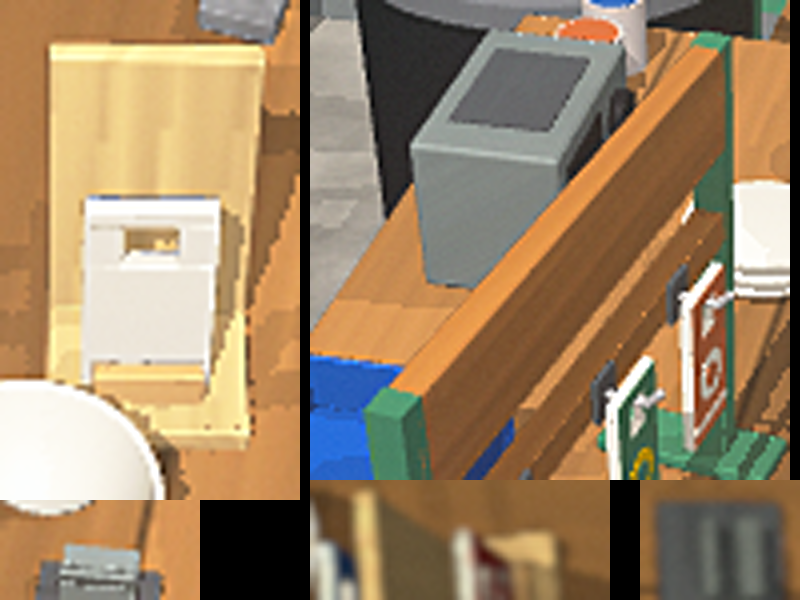

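```bash
cat > geo.py <<'E'
from workcell import viewer
import numpy as np
from scipy.spatial.transform import Rotation as R
def onz(cam,u,v,z):
    p=viewer.camera_params(cam);f=200/np.tan(np.radians(p["vertical_fov"])/2)
    Rm=np.array(p["R"]);t=np.array(p["t"]);c=-Rm.T@t
    d=Rm.T@np.array([(u-p["cx"])/f,(v-p["cy"])/f,1]);return c+d*(z-c[2])/d[2]
def wray(u,v,o):
    p=viewer.camera_params("wrist");f=200/np.tan(np.radians(p["vertical_fov"])/2)
    T=np.array(p["T_tool_cam"]);a,b=u-p["cx"],v-p["cy"];r=np.hypot(a,b)+1e-9;th=r/f
    d=np.array([np.sin(th)*a/r,np.sin(th)*b/r,np.cos(th)]);m=R.from_quat(o["ee_rot"]).as_matrix()
    return m@T[:3,3]+np.array(o["position"]),m@T[:3,:3]@d
def wonz(u,v,z,o):
    c,d=wray(u,v,o);return c+d*(z-c[2])/d[2]
def wproj(X,o):
    p=viewer.camera_params("wrist");f=200/np.tan(np.radians(p["vertical_fov"])/2)
    T=np.array(p["T_tool_cam"]);m=R.from_quat(o["ee_rot"]).as_matrix()
    q=m.T@(np.array(X)-o["position"]);q=T[:3,:3].T@(q-T[:3,3]);rh=np.hypot(q[0],q[1]);th=np.arctan2(rh,q[2])
    return p["cx"]+f*th*q[0]/rh,p["cy"]+f*th*q[1]/rh
def proj(cam,X):
    p=viewer.camera_params(cam);f=200/np.tan(np.radians(p["vertical_fov"])/2)
    q=np.array(p["R"])@np.array(X)+np.array(p["t"]);return p["cx"]+f*q[0]/q[2],p["cy"]+f*q[1]/q[2]
E
python3 - <<'E'
from geo import *
def pr(n,a,b):
    d=b-a;print(n,a.round(4),b.round(4),"mid",((a+b)/2).round(4),"len",np.linalg.norm(d).round(4),"ang",np.degrees(np.arctan2(d[1],d[0])).round(1))
pr("board",onz("scene",305,277.2,.172),onz("scene",347.6,278,.172))
pr("boardtopback",onz("scene",305,274,.172),onz("scene",347.8,274.6,.172))
pr("tile",onz("scene",312,306,.124),onz("scene",339,305.6,.124))
pr("rail",onz("scene",290.75,90.5,.33),onz("scene",212,180,.33))
s=.8
pr("railT",onz("top",492*s,174*s,.33),onz("top",278*s,133*s,.33))
print("block",onz("top",421,235,.03))
pr("blockslot",onz("top",405+(722-640)/5,220+(590-480)/5,.04),onz("top",405+(724-640)/5,220+(515-480)/5,.04))
E
```

```text
board [0.5044 0.3027 0.172 ] [0.4225 0.2877 0.172 ] mid [0.4634 0.2952 0.172 ] len 0.0833 ang -169.6
boardtopback [0.5061 0.2945 0.172 ] [0.4234 0.2788 0.172 ] mid [0.4647 0.2866 0.172 ] len 0.0842 ang -169.2
tile [0.4841 0.3312 0.124 ] [0.4322 0.3194 0.124 ] mid [0.4582 0.3253 0.124 ] len 0.0532 ang -167.2
rail [ 0.6377 -0.153   0.33  ] [0.6999 0.2377 0.33  ] mid [0.6688 0.0423 0.33  ] len 0.3956 ang 81.0
railT [ 0.6404 -0.16    0.33  ] [0.7023 0.2379 0.33  ] mid [0.6713 0.039  0.33  ] len 0.4027 ang 81.1
block [ 0.4634594  -0.29658177  0.03      ]
blockslot [ 0.4415 -0.2951  0.04  ] [ 0.4861 -0.2966  0.04  ] mid [ 0.4638 -0.2958  0.04  ] len 0.0446 ang -1.9
```

```bash
cat >> st.py <<'E'
def to(tgt,step=45,m=None,p=None):
    o=manip.get_obs(); m=R.from_quat(o["ee_rot"]).as_matrix() if m is None else m
    p=np.array(o["position"]) if p is None else p
    d=m.T@(np.array(tgt)-p)*1000; n=int(np.ceil(np.abs(d).max()/step)) or 1
    print("tot",d.round(1),n,"rows of",(d/n).round(1))
E
python3 - <<'E'
from st import *
import numpy as np
to([.48,-.1,.6]); to([.457,.335,.52],p=np.array([.48,-.1,.6]))
E
```

```text
tot [ 433.  -358.8    3.2] 10 rows of [ 43.3 -35.9   0.3]
tot [  98.2 -429.9   41.2] 10 rows of [  9.8 -43.    4.1]
```

Emit:
arm_command:
  plan:
    - {"dp":[43,-36,0],"spin":0}
    - {"dp":[43,-36,0],"spin":0}
    - {"dp":[43,-36,0],"spin":0}
    - {"dp":[43,-36,0],"spin":0}
    - {"dp":[43,-36,0],"spin":0}

```text
clock: 3.2
position: [0.3027, -0.3551, 0.6322]
ee_rot: [0.989, 0.139, 0.011, 0.055]
ft_force: [0.8, -0.6, 0.3]
grip_width: 0.995
grasp_force: 0.0
```

Emit:
arm_command:
  plan:
    - {"dp":[43,-36,0],"spin":0}
    - {"dp":[43,-36,0],"spin":0}
    - {"dp":[43,-36,0],"spin":0}
    - {"dp":[43,-36,0],"spin":0}
    - {"dp":[43,-36,0],"spin":0}

```text
clock: 3.7
position: [0.4431, -0.1488, 0.6155]
ee_rot: [0.989, 0.139, 0.012, 0.054]
ft_force: [0.4, -0.9, 0.5]
grip_width: 0.998
grasp_force: 0.0
```

Emit:
arm_command:
  plan:
    - {"dp":[10,-43,4],"spin":0}
    - {"dp":[10,-43,4],"spin":0}
    - {"dp":[10,-43,4],"spin":0}
    - {"dp":[10,-43,4],"spin":0}
    - {"dp":[10,-43,4],"spin":0}

```text
clock: 4.2
position: [0.4321, 0.0686, 0.5724]
ee_rot: [0.989, 0.139, 0.012, 0.053]
ft_force: [1.0, 0.1, -0.0]
grip_width: 0.997
grasp_force: 0.0
```

Emit:
arm_command:
  plan:
    - {"dp":[10,-43,4],"spin":0}
    - {"dp":[10,-43,4],"spin":0}
    - {"dp":[10,-43,4],"spin":0}
    - {"dp":[10,-43,4],"spin":0}
    - {"dp":[10,-43,4],"spin":0}

```text
clock: 4.7
position: [0.4224, 0.2857, 0.5296]
ee_rot: [0.989, 0.138, 0.011, 0.051]
ft_force: [0.9, 0.2, -0.6]
grip_width: 0.998
grasp_force: 0.0
```

```bash
python3 st.py
```

```text
j [-0.036  0.102 -0.732  1.504  0.165  1.603 -2.058] p [0.4224 0.2857 0.5296] x [0.962 0.274 0.008] y [ 0.272 -0.957  0.105] z [ 0.037 -0.098 -0.994] t 4.7 w 0.998 gf 0.0
```

Emit:
arm_command:
  plan:
    - {"dp":[0,0,0],"spin":-0.148}
    - {"dp":[0,0,0],"spin":-0.148}
    - {"dp":[0,0,0],"spin":-0.148}
    - {"dp":[0,0,0],"spin":-0.148}
    - {"dp":[0,0,0],"spin":-0.148}

```text
clock: 5.2
position: [0.4229, 0.2842, 0.5296]
ee_rot: [0.871, 0.489, -0.008, 0.052]
ft_force: [-0.4, -0.6, 0.1]
grip_width: 0.999
grasp_force: 0.0
```

Emit:
arm_command:
  plan:
    - {"dp":[0,0,0],"spin":-0.148}
    - {"dp":[0,0,0],"spin":-0.148}
    - {"dp":[0,0,0],"spin":-0.148}
    - {"dp":[0,0,0],"spin":-0.148}
    - {"dp":[0,0,0],"spin":-0.148}

```text
clock: 5.7
position: [0.4229, 0.2841, 0.5296]
ee_rot: [0.635, 0.771, -0.027, 0.045]
ft_force: [-0.6, -0.4, -0.3]
grip_width: 1.0
grasp_force: 0.0
```

Emit:
arm_command:
  plan:
    - {"dp":[0,0,0],"spin":-0.148}
    - {"dp":[0,0,0],"spin":-0.148}
    - {"dp":[0,0,0],"spin":-0.148}
    - {"dp":[0,0,0],"spin":-0.148}
    - {"dp":[0,0,0],"spin":-0.148}

```text
clock: 6.2
position: [0.4229, 0.2841, 0.5296]
ee_rot: [0.313, 0.948, -0.041, 0.032]
ft_force: [0.5, -0.6, 0.4]
grip_width: 0.997
grasp_force: 0.0
```

Emit:
arm_command:
  plan:
    - {"dp":[0,0,0],"spin":-0.148}
    - {"dp":[0,0,0],"spin":-0.148}
    - {"dp":[0,0,0],"spin":-0.148}
    - {"dp":[0,0,0],"spin":-0.148}
    - {"dp":[0,0,0],"spin":-0.148}

```text
clock: 6.7
position: [0.423, 0.284, 0.5296]
ee_rot: [-0.051, 0.997, -0.05, 0.015]
ft_force: [-0.2, 0.4, 0.1]
grip_width: 0.999
grasp_force: 0.0
```

Emit:
arm_command:
  plan:
    - {"dp":[0,0,0],"spin":-0.148}
    - {"dp":[0,0,0],"spin":-0.148}
    - {"dp":[0,0,0],"spin":-0.148}
    - {"dp":[0,0,0],"spin":-0.148}
    - {"dp":[0,0,0],"spin":-0.148}

```text
clock: 7.2
position: [0.423, 0.284, 0.5296]
ee_rot: [-0.408, 0.911, -0.052, -0.004]
ft_force: [0.9, -0.4, 0.8]
grip_width: 1.0
grasp_force: 0.0
```

Emit:
arm_command:
  plan:
    - {"dp":[0,0,0],"spin":-0.148}
    - {"dp":[0,0,0],"spin":-0.148}
    - {"dp":[0,0,0],"spin":-0.148}
    - {"dp":[0,0,0],"spin":-0.148}
    - {"dp":[0,0,0],"spin":-0.148}

```text
clock: 7.7
position: [0.423, 0.2839, 0.5296]
ee_rot: [0.71, -0.702, 0.047, 0.022]
ft_force: [-0.5, -0.3, 0.5]
grip_width: 0.997
grasp_force: 0.0
```

```bash
python3 st.py
```

```text
j [ 0.251  0.157 -1.067  1.494  0.231  1.618  2.344] p [0.423  0.2839 0.5296] x [ 0.009 -0.995  0.099] y [-0.999 -0.013 -0.035] z [ 0.036 -0.098 -0.995] t 7.7 w 0.997 gf 0.0
```

Emit:
arm_command:
  plan:
    - {"dp":[0,0,0],"spin":-0.09}
    - {"dp":[0,0,0],"spin":-0.085}
    - {"dp":[0,0,0],"spin":0}

```text
clock: 8.0
position: [0.4229, 0.2839, 0.529]
ee_rot: [0.767, -0.639, 0.045, 0.027]
ft_force: [1.2, -0.1, 0.2]
grip_width: 1.0
grasp_force: 0.0
```

```bash
python3 - <<'E'
from st import *
show(); to([.447,.355,.40])
E
```

```text
j [ 0.266  0.162 -1.087  1.495  0.237  1.619  2.51 ] p [0.4229 0.2839 0.529 ] x [ 0.179 -0.978  0.103] y [-0.983 -0.181 -0.017] z [ 0.035 -0.099 -0.994] t 8.0 w 1.0 gf 0.0
tot [-78.6 -34.4 122.1] 3 rows of [-26.2 -11.5  40.7]
```

Emit:
arm_command:
  plan:
    - {"dp":[-26,-12,41],"spin":0}
    - {"dp":[-26,-12,41],"spin":0}
    - {"dp":[-26,-11,40],"spin":0}
    - {"dp":[0,0,0],"spin":0}

```text
clock: 8.4
position: [0.447, 0.3552, 0.3921]
ee_rot: [0.767, -0.64, 0.043, 0.031]
ft_force: [-0.5, -0.6, 0.0]
grip_width: 0.999
grasp_force: 0.0
```

```bash
python3 - <<'E'
from st import *; from geo import *; import cv2
from workcell import finder
o,m=show(); im=viewer.camera("wrist"); 
for t in["blue_tile","red_tile"]: print(t,[(np.round(d["position"],4).tolist(),round(d["score"],2)) for d in finder.find_in("wrist",t)[:3]])
cv2.imwrite("pics/w1.png",cv2.resize(im,(800,500)))
# predicted tile top corners
for X in ([.4841,.3312,.124],[.4322,.3194,.124],[.457,.328,.124]): print(np.round(np.array(wproj(X,o))*1.25))
E
```

```text
j [ 0.038  0.42  -1.042  1.567  0.442  1.445  2.269] p [0.447  0.3552 0.3921] x [ 0.178 -0.978  0.106] y [-0.984 -0.18  -0.007] z [ 0.026 -0.103 -0.994] t 8.4 w 0.999 gf 0.0
blue_tile [([0.3612, 0.382, 0.0616], 0.91), ([0.4574, 0.3204, 0.1198], 0.9), ([0.3303, 0.2697, 0.0765], 0.75)]
red_tile [([0.3683, 0.1422, 0.0749], 0.93), ([0.4728, 0.2498, 0.125], 0.87), ([0.4619, 0.2878, 0.0109], 0.48)]
[349. 250.]
[432. 247.]
[392. 253.]
```

View pics/w1.png

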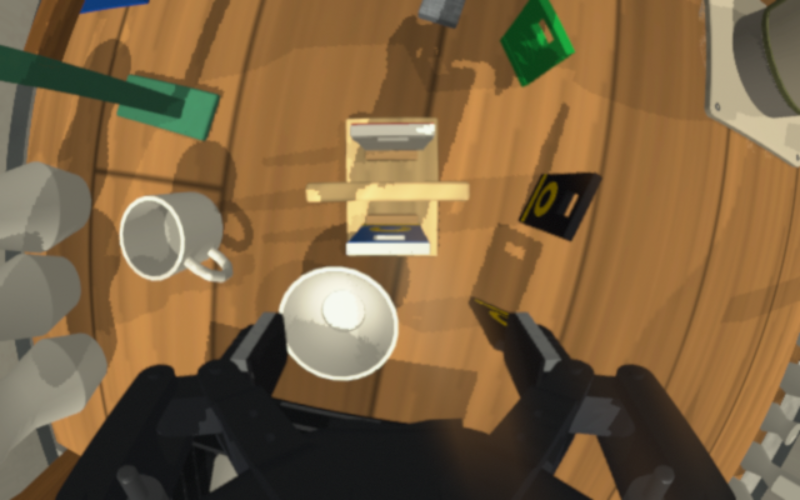

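The wrist view shows the blue tile's white top edge from (347,249) to (430,249), square to the image, with its blue face towards the board.

```bash
python3 - <<'E'
from st import *; from geo import *
o,m=show(); s=.8
for u,v in((347,249),(430,249),(388.5,243),(388.5,255)): print(wonz(u*s,v*s,.124,o).round(4))
c=wonz(388.5*s,249*s,.124,o); c[2]=.117
z=m[:,2]; g=c+np.array([-.18,.983,0])*.003-.155*z
print("tcp",g.round(4)); to(g-.06*z); to(g)
E
```

```text
j [ 0.044  0.41  -1.045  1.563  0.44   1.447  2.273] p [0.447  0.3543 0.3986] x [ 0.177 -0.979  0.105] y [-0.984 -0.18  -0.016] z [ 0.034 -0.1   -0.994] t 8.55 w 1.0 gf 0.0
[0.4886 0.3318 0.124 ]
[0.435  0.3218 0.124 ]
[0.4624 0.3228 0.124 ]
[0.461  0.3307 0.124 ]
tcp [0.4559 0.3453 0.2711]
tot [-3.  -5.2 68. ] 2 rows of [-1.5 -2.6 34. ]
tot [ -3.   -5.2 128. ] 3 rows of [-1.  -1.7 42.7]
```

Emit:
arm_command:
  plan:
    - {"dp":[-1,-2,34],"spin":0}
    - {"dp":[-1,-2,34],"spin":0}
    - {"dp":[0,0,0],"spin":0}
    - {"dp":[0,0,0],"spin":0}

```text
clock: 8.95
position: [0.4526, 0.3497, 0.331]
ee_rot: [0.767, -0.64, 0.046, 0.028]
ft_force: [-0.2, -1.0, 0.5]
grip_width: 0.999
grasp_force: 0.0
```

```bash
python3 - <<'E'
from st import *; from geo import *; import cv2
o,m=show(); im=viewer.camera("wrist"); show()
pts=[wproj(p,o) for p in ([.4886,.3318,.124],[.435,.3218,.124])]; print(np.round(pts,1))
u0=int((pts[0][0]+pts[1][0])/2-100);v0=int(pts[0][1]-75);print(u0,v0)
cv2.imwrite("pics/w2.png",cv2.resize(im[v0:v0+150,u0:u0+200],(800,600),interpolation=cv2.INTER_CUBIC))
E
```

```text
j [ 0.029  0.469 -1.012  1.645  0.496  1.333  2.237] p [0.4526 0.3497 0.331 ] x [ 0.178 -0.978  0.106] y [-0.983 -0.18  -0.016] z [ 0.035 -0.101 -0.994] t 8.95 w 0.999 gf 0.0
j [ 0.029  0.469 -1.012  1.644  0.497  1.333  2.237] p [0.4524 0.3502 0.3315] x [ 0.178 -0.978  0.105] y [-0.983 -0.181 -0.017] z [ 0.036 -0.101 -0.994] t 9.0 w 0.995 gf 0.0
[[270.6 227.7]
 [359.6 227.9]]
215 152
```

View pics/w2.png

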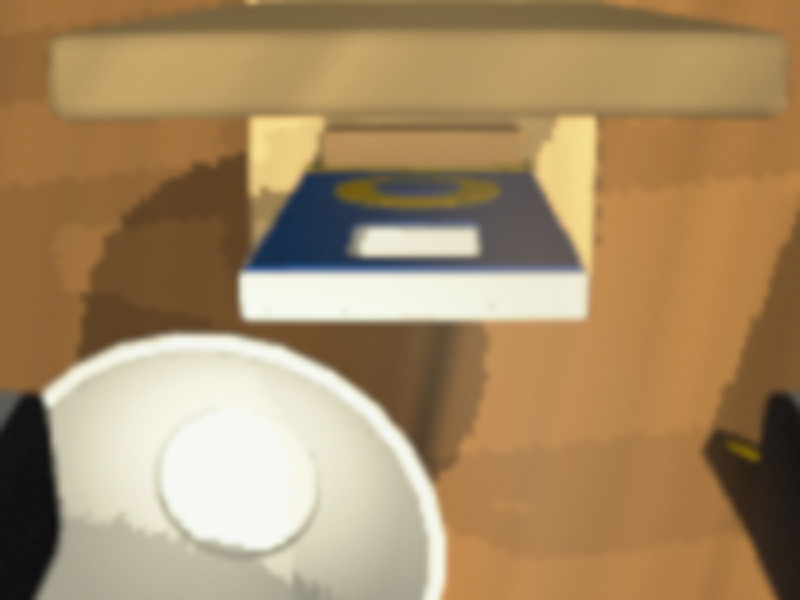

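The tile's top face runs from (241,271) to (588,319) in the crop, centred at (414,295). It is square to the tool and shows the blue glaze with the yellow ring.

```bash
python3 - <<'E'
from st import *; from geo import *
o,m=show()
for a,b in((241,295),(588,295),(414,271),(414,319)): print(wonz(215+a/4,152+b/4,.124,o).round(4))
c=wonz(215+414/4,152+295/4,.124,o); c[2]=.116
g=c+np.array([-.18,.983,0])*.003-.155*m[:,2]; print("tcp",g.round(4)); to(g)
E
```

```text
j [ 0.029  0.469 -1.012  1.644  0.497  1.333  2.237] p [0.4524 0.3502 0.3315] x [ 0.178 -0.978  0.105] y [-0.983 -0.181 -0.017] z [ 0.036 -0.101 -0.994] t 9.0 w 0.995 gf 0.0
[0.486  0.3308 0.124 ]
[0.4338 0.321  0.124 ]
[0.4606 0.3221 0.124 ]
[0.4593 0.3296 0.124 ]
tcp [0.4539 0.3444 0.2701]
tot [-0.5  0.6 61.6] 2 rows of [-0.2  0.3 30.8]
```

Emit:
arm_command:
  plan:
    - {"dp":[0,0,25],"spin":0}
    - {"dp":[0,0,25],"spin":0}
    - {"dp":[0,0,16],"spin":0}
    - {"dp":[0,0,0],"spin":0}
    - {"dp":[0,0,0],"spin":0}

```text
clock: 9.5
position: [0.4542, 0.3436, 0.2642]
ee_rot: [0.768, -0.639, 0.046, 0.028]
ft_force: [0.5, 0.5, -0.1]
grip_width: 1.003
grasp_force: 0.0
```

Emit:
arm_command:
  plan:
    - {"dp":[0,0,0],"spin":0}
    - {"dp":[0,0,0],"spin":0}
    - {"dp":[0,0,0],"spin":0}
    - {"dp":[0,0,0],"spin":0}
    - {"dp":[0,0,0],"spin":0}
  grip: 1
  newtons: 50

```text
clock: 10.0
position: [0.4539, 0.3437, 0.2639]
ee_rot: [0.768, -0.639, 0.046, 0.028]
ft_force: [-2.9, -1.4, 6.7]
grip_width: 0.621
grasp_force: 51.5
```

```bash
python3 st.py
```

```text
j [ 0.008  0.536 -0.97   1.717  0.561  1.224  2.194] p [0.4539 0.3437 0.2639] x [ 0.18  -0.978  0.106] y [-0.983 -0.183 -0.015] z [ 0.034 -0.102 -0.994] t 10.0 w 0.621 gf 51.4770533144474
```

Emit:
arm_command:
  plan:
    - {"dp":[2,0,-15],"spin":0}
    - {"dp":[3,0,-25],"spin":0}
    - {"dp":[4,0,-40],"spin":0}
    - {"dp":[5,0,-48],"spin":0}
    - {"dp":[5,0,-48],"spin":0}

```text
clock: 10.5
position: [0.451, 0.3425, 0.4425]
ee_rot: [0.768, -0.638, 0.045, 0.029]
ft_force: [0.9, 0.5, -1.3]
grip_width: 0.622
grasp_force: 52.6
```

Emit:
arm_command:
  plan:
    - {"dp":[5,0,-48],"spin":0}
    - {"dp":[5,0,-48],"spin":0}
    - {"dp":[5,0,-48],"spin":0}
    - {"dp":[0,0,0],"spin":0}

```text
clock: 10.9
position: [0.4481, 0.3432, 0.5918]
ee_rot: [0.768, -0.639, 0.046, 0.025]
ft_force: [-0.7, 0.9, -0.8]
grip_width: 0.622
grasp_force: 52.8
```

```bash
python3 st.py
```

```text
j [ 0.028  0.339 -1.075  1.22   0.391  1.804  2.375] p [0.4481 0.3432 0.5918] x [ 0.18  -0.978  0.102] y [-0.983 -0.183 -0.021] z [ 0.039 -0.096 -0.995] t 10.9 w 0.622 gf 52.75973528623581
```

Emit:
arm_command:
  plan:
    - {"dp":[0,0,0],"spin":0.147}
    - {"dp":[0,0,0],"spin":0.147}
    - {"dp":[0,0,0],"spin":0.147}
    - {"dp":[0,0,0],"spin":0.147}
    - {"dp":[0,0,0],"spin":0.147}

```text
clock: 11.4
position: [0.449, 0.3427, 0.5852]
ee_rot: [-0.485, 0.873, -0.053, -0.01]
ft_force: [-0.9, 0.1, -1.4]
grip_width: 0.625
grasp_force: 52.7
```

Emit:
arm_command:
  plan:
    - {"dp":[0,0,0],"spin":0.147}
    - {"dp":[0,0,0],"spin":0.147}
    - {"dp":[0,0,0],"spin":0.147}
    - {"dp":[0,0,0],"spin":0.147}
    - {"dp":[0,0,0],"spin":0.147}

```text
clock: 11.9
position: [0.449, 0.3427, 0.5852]
ee_rot: [-0.139, 0.989, -0.053, 0.009]
ft_force: [-1.1, -0.1, -1.3]
grip_width: 0.627
grasp_force: 52.7
```

Emit:
arm_command:
  plan:
    - {"dp":[0,0,0],"spin":0.147}
    - {"dp":[0,0,0],"spin":0.147}
    - {"dp":[0,0,0],"spin":0.147}
    - {"dp":[0,0,0],"spin":0}

```text
clock: 12.3
position: [0.4491, 0.3427, 0.5851]
ee_rot: [0.079, 0.995, -0.05, 0.021]
ft_force: [-0.1, -0.2, -1.2]
grip_width: 0.617
grasp_force: 52.7
```

```bash
python3 - <<'E'
from st import *
show(); to([.53,.05,.65])
E
```

```text
j [-0.153  0.267 -0.783  1.239  0.281  1.767  0.535] p [0.4491 0.3427 0.5851] x [-0.987  0.156 -0.049] y [ 0.16   0.982 -0.096] z [ 0.033 -0.102 -0.994] t 12.3 w 0.617 gf 52.671027928590775
tot [-128.7 -280.8  -31.9] 7 rows of [-18.4 -40.1  -4.6]
```

Emit:
arm_command:
  plan:
    - {"dp":[-18,-40,-5],"spin":0}
    - {"dp":[-18,-40,-5],"spin":0}
    - {"dp":[-18,-40,-5],"spin":0}
    - {"dp":[-18,-40,-5],"spin":0}
    - {"dp":[-18,-40,-5],"spin":0}

```text
clock: 12.8
position: [0.5056, 0.1333, 0.6338]
ee_rot: [0.076, 0.996, -0.05, 0.021]
ft_force: [1.1, 0.2, -1.7]
grip_width: 0.621
grasp_force: 52.8
```

Emit:
arm_command:
  plan:
    - {"dp":[-18,-40,-5],"spin":0}
    - {"dp":[-18,-40,-5],"spin":0}
    - {"dp":[0,0,-50],"spin":0}
    - {"dp":[0,0,-50],"spin":0}
    - {"dp":[0,0,-50],"spin":0}

```text
clock: 13.3
position: [0.5312, 0.0632, 0.7534]
ee_rot: [0.074, 0.996, -0.049, 0.019]
ft_force: [1.1, -0.3, -2.4]
grip_width: 0.62
grasp_force: 54.4
```

Emit:
arm_command:
  plan:
    - {"dp":[0,0,-50],"spin":0}
    - {"dp":[0,0,-50],"spin":0}
    - {"dp":[0,0,-50],"spin":0}
    - {"dp":[0,0,-50],"spin":0}
    - {"dp":[0,0,-50],"spin":0}

```text
clock: 13.8
position: [0.5422, 0.0617, 0.7501]
ee_rot: [0.075, 0.996, -0.056, 0.003]
ft_force: [1.4, 0.1, -2.4]
grip_width: 0.616
grasp_force: 54.4
```

```bash
python3 st.py
```

```text
j [-0.644  0.271  0.631  0.868 -0.053  2.058  1.365] p [0.5422 0.0617 0.7501] x [-0.989  0.149 -0.015] y [ 0.149  0.983 -0.11 ] z [-0.002 -0.111 -0.994] t 13.8 w 0.616 gf 54.4104078412056
```

Emit:
arm_command:
  plan:
    - {"dp":[-50,0,-50],"spin":0}
    - {"dp":[-50,0,-50],"spin":0}
    - {"dp":[-50,0,-50],"spin":0}

```text
clock: 14.1
position: [0.5974, 0.0491, 0.7777]
ee_rot: [0.071, 0.994, -0.052, 0.057]
ft_force: [0.6, 1.9, -0.7]
grip_width: 0.62
grasp_force: 54.4
```

```bash
python3 st.py
```

```text
j [-0.467  0.427  0.608  0.603 -0.155  2.058  1.431] p [0.5974 0.0491 0.7777] x [-0.983  0.135 -0.121] y [ 0.147  0.985 -0.095] z [ 0.107 -0.111 -0.988] t 14.1 w 0.62 gf 54.418778121471405
```

Emit:
arm_command:
  plan:
    - {"dp":[50,0,-50],"spin":0}
    - {"dp":[50,0,-50],"spin":0}
    - {"dp":[50,0,-50],"spin":0}
    - {"dp":[50,0,-50],"spin":0}
    - {"dp":[50,0,-50],"spin":0}

```text
clock: 14.6
position: [0.462, 0.0821, 0.8319]
ee_rot: [0.069, 0.992, -0.057, 0.089]
ft_force: [-0.5, 1.3, -0.6]
grip_width: 0.617
grasp_force: 54.4
```

```bash
python3 st.py
```

```text
j [-1.246  0.173  1.219  0.857 -0.033  2.059  1.368] p [0.462  0.0821 0.8319] x [-0.975  0.127 -0.184] y [ 0.148  0.984 -0.101] z [ 0.168 -0.125 -0.978] t 14.6 w 0.617 gf 54.41807895898819
```

Emit:
arm_command:
  plan:
    - {"dp":[-50,0,-50],"spin":0}
    - {"dp":[-50,0,-50],"spin":0}
    - {"dp":[-50,0,-50],"spin":0}
    - {"dp":[-50,0,-50],"spin":0}
    - {"dp":[-50,0,-50],"spin":0}

```text
clock: 15.1
position: [0.5222, 0.0651, 0.8861]
ee_rot: [0.063, 0.981, -0.051, 0.174]
ft_force: [-0.2, 0.4, -0.9]
grip_width: 0.616
grasp_force: 54.4
```

```bash
python3 st.py
```

```text
j [-0.606  0.347  0.788  0.466 -0.179  2.059  1.436] p [0.5222 0.0651 0.8861] x [-0.932  0.106 -0.347] y [ 0.142  0.987 -0.078] z [ 0.334 -0.122 -0.935] t 15.1 w 0.616 gf 54.425164461135864
```

Emit:
arm_command:
  plan:
    - {"dp":[0,0,-50],"spin":0}
    - {"dp":[0,0,-50],"spin":0}
    - {"dp":[0,0,-50],"spin":0}

```text
clock: 15.4
position: [0.4368, 0.0724, 0.9365]
ee_rot: [0.061, 0.972, -0.048, 0.22]
ft_force: [-0.9, 0.8, 0.3]
grip_width: 0.619
grasp_force: 54.4
```

```bash
python3 st.py
```

```text
j [-0.993  0.225  1.126  0.529 -0.13   2.059  1.435] p [0.4368 0.0724 0.9365] x [-0.896  0.097 -0.434] y [ 0.139  0.988 -0.067] z [ 0.423 -0.12  -0.898] t 15.4 w 0.619 gf 54.432005882263184
```

```bash
cat > tile.py <<'E'
from st import *
# grip-time relation (TCP pose when closed)
mg=np.array([[.18,-.978,.106],[-.983,-.183,-.015],[.034,-.102,-.994]]).T
pg=np.array([.4539,.3437,.2639]); og=np.array([.4600,.3259,.012])
tx=np.array([-.182,.983,0]); tg=np.array([tx,np.cross([0,0,1],tx),[0,0,1]]).T
rel=mg.T@tg; relp=mg.T@(og-pg)
xr=np.array([.988,-.156,0]); yr=np.array([.156,.988,0]); root=np.array([.677,.151,.2])
def rail(p): d=np.array(p)-root; return np.array([d@xr,d@yr,d[2]])*1000   # mm in hook frame
E
python3 - <<'E'
from tile import *
o,m=show(); p=np.array(o["position"])
t=m@rel; org=p+m@relp
print("tile x",t[:,0].round(3),"z",t[:,2].round(3)); print("bottom rail",rail(org).round(1),"grasp pt(tile z=102)",rail(org+t[:,2]*.102).round(1), "tcp-grasp in tool", (m.T@(org+t[:,2]*.102-p)*1000).round(1))
# target: bottom origin at rail (-25,0,100) 
w=org*0+root+xr*-.025+np.array([0,0,.095]); to(p+(w-org)); print("tcp tgt",(p+w-org).round(3))
E
```

```text
j [-0.993  0.225  1.126  0.529 -0.13   2.059  1.435] p [0.4368 0.0724 0.9365] x [-0.896  0.097 -0.434] y [ 0.139  0.988 -0.067] z [ 0.423 -0.12  -0.898] t 15.4 w 0.619 gf 54.432005882263184
tile x [ 0.845 -0.084  0.527] z [-0.517  0.115  0.848]
bottom rail [-107.6 -126.9  513.2] grasp pt(tile z=102) [-161.5 -123.6  599.7] tcp-grasp in tool [  2.6  -0.5 151. ]
tot [101.7 153.  405.1] 10 rows of [10.2 15.3 40.5]
tcp tgt [0.538 0.185 0.518]
```

Emit:
arm_command:
  plan:
    - {"dp":[10,15,40],"spin":0}
    - {"dp":[10,15,40],"spin":0}
    - {"dp":[10,15,40],"spin":0}
    - {"dp":[10,15,40],"spin":0}
    - {"dp":[10,15,40],"spin":0}

```text
clock: 15.9
position: [0.4646, 0.106, 0.8054]
ee_rot: [0.069, 0.972, -0.04, 0.221]
ft_force: [1.6, 0.3, -1.4]
grip_width: 0.622
grasp_force: 54.5
```

Emit:
arm_command:
  plan:
    - {"dp":[10,15,40],"spin":0}
    - {"dp":[10,15,40],"spin":0}
    - {"dp":[10,15,40],"spin":0}
    - {"dp":[0,0,0],"spin":0}
    - {"dp":[0,0,0],"spin":0}

```text
clock: 16.4
position: [0.4962, 0.1379, 0.6842]
ee_rot: [0.073, 0.972, -0.041, 0.22]
ft_force: [-0.1, -1.1, -0.6]
grip_width: 0.622
grasp_force: 54.3
```

```bash
python3 - <<'E'
from tile import *
o,m=show(); p=np.array(o["position"])
t=m@rel; org=p+m@relp
print("bottom rail",rail(org).round(1),"grasp",rail(org+t[:,2]*.102).round(1),t.round(3).tolist())
w=root+xr*-.025+np.array([0,0,.095]); to(p+(w-org))
E
```

```text
j [-1.604 -0.206  0.958  1.389  0.514  1.563  0.865] p [0.4962 0.1379 0.6842] x [-0.892  0.125 -0.434] y [ 0.161  0.986 -0.048] z [ 0.422 -0.112 -0.9  ] t 16.4 w 0.622 gf 54.323920011520386
bottom rail [-59.5 -51.4 260.7] grasp [-113.3  -48.5  347.3] [[0.842, 0.154, -0.516], [-0.113, 0.987, 0.11], [0.527, -0.035, 0.849]]
tot [ 40.   59.3 161.7] 4 rows of [10.  14.8 40.4]
```

Emit:
arm_command:
  plan:
    - {"dp":[8,12,32],"spin":0}
    - {"dp":[8,12,32],"spin":0}
    - {"dp":[8,12,32],"spin":0}
    - {"dp":[8,12,32],"spin":0}
    - {"dp":[0,0,0],"spin":0}

```text
clock: 16.9
position: [0.5296, 0.1765, 0.5512]
ee_rot: [0.073, 0.972, -0.042, 0.22]
ft_force: [-0.8, -0.3, -0.4]
grip_width: 0.616
grasp_force: 54.3
```

```bash
python3 - <<'E'
from tile import *; import cv2
from workcell import viewer
o,m=show(); p=np.array(o["position"])
t=m@rel; org=p+m@relp
print("bottom rail",rail(org).round(1),"grasp",rail(org+t[:,2]*.102).round(1))
w=root+xr*-.025+np.array([0,0,.095]); to(p+(w-org))
print("fwd 10mm in tool",(m.T@xr*10).round(1))
a=viewer.camera("scene"); b=viewer.camera("wrist")
out=np.zeros((600,800,3),np.uint8); out[:,:420]=cv2.resize(a[60:260,180:320],(420,600)); out[:240,420:]=cv2.resize(b,(380,240))
cv2.imwrite("pics/s3.png",out)
E
```

```text
j [-1.636 -0.076  1.104  1.605  0.402  1.261  0.835] p [0.5296 0.1765 0.5512] x [-0.893  0.124 -0.434] y [ 0.161  0.986 -0.05 ] z [ 0.421 -0.115 -0.9  ] t 16.9 w 0.616 gf 54.29912567138672
bottom rail [-32.7  -8.6 127.6] grasp [-86.5  -5.5 214.2]
tot [ 7.  10.3 32.2] 1 rows of [ 7.  10.3 32.2]
fwd 10mm in tool [-9.   0.1  4.3]
```

View pics/s3.png

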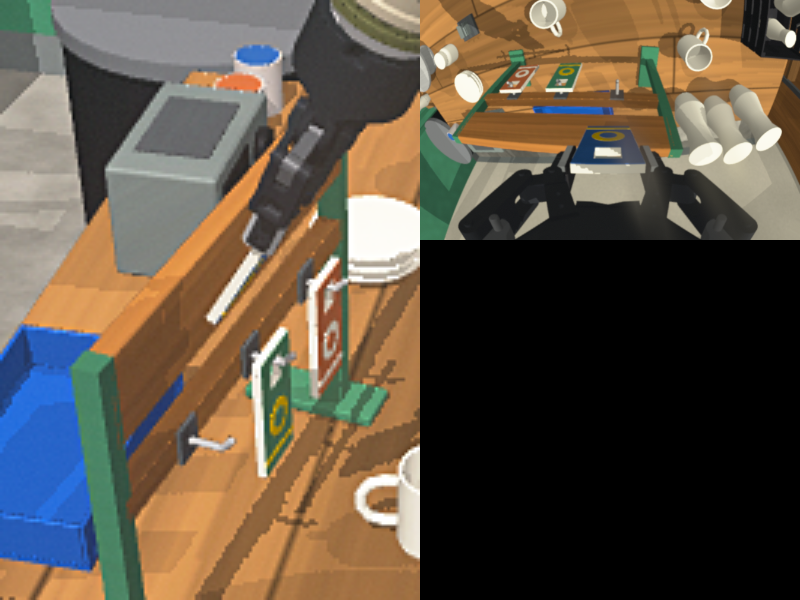

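Emit:
arm_command:
  plan:
    - {"dp":[7,10,32],"spin":0}
    - {"dp":[0,0,0],"spin":0}
    - {"dp":[-9,0,4],"spin":0}
    - {"dp":[-9,0,4],"spin":0}
    - {"dp":[0,0,0],"spin":0}
  newtons: 25

```text
clock: 17.5
position: [0.5589, 0.179, 0.5231]
ee_rot: [0.075, 0.971, -0.041, 0.222]
ft_force: [-0.1, 0.1, -0.8]
grip_width: 0.619
grasp_force: 54.4
```

Emit:
arm_command:
  plan:
    - {"dp":[-9,0,4],"spin":0}
    - {"dp":[-9,0,5],"spin":0}
    - {"dp":[0,0,0],"spin":0}

```text
clock: 17.8
position: [0.5779, 0.1766, 0.5214]
ee_rot: [0.075, 0.972, -0.041, 0.22]
ft_force: [-3.4, 2.8, -1.5]
grip_width: 0.623
grasp_force: 56.1
```

```bash
python3 - <<'E'
from tile import *
o,m=show(); p=np.array(o["position"])
t=m@rel; org=p+m@relp
print("grasp",rail(p+m@(np.array([2.6,-.5,151])/1000)).round(1),"virtual bottom",rail(org).round(1),np.round(o["ft_force"],1))
E
```

```text
j [-1.473  0.188  1.186  1.56   0.078  1.13   1.07 ] p [0.5779 0.1766 0.5214] x [-0.892  0.127 -0.434] y [ 0.163  0.986 -0.046] z [ 0.422 -0.112 -0.9  ] t 17.8 w 0.623 gf 56.0961252450943
grasp [-38.7   2.5 184.4] virtual bottom [15.1 -0.4 97.8] [-3.4  2.8 -1.5]
```

Emit:
arm_command:
  plan:
    - {"dp":[-8,0,4],"spin":0}
    - {"dp":[-8,0,4],"spin":0}
    - {"dp":[-8,0,4],"spin":0}
    - {"dp":[0,0,0],"spin":0}

```text
clock: 18.2
position: [0.6042, 0.1719, 0.5207]
ee_rot: [0.075, 0.972, -0.041, 0.22]
ft_force: [-4.0, 3.7, 0.8]
grip_width: 0.625
grasp_force: 57.7
```

```bash
python3 - <<'E'
from tile import *; import cv2
from workcell import viewer
o,m=show(); p=np.array(o["position"])
print("grasp",rail(p+m@(np.array([2.6,-.5,151])/1000)).round(1),np.round(o["ft_force"],1))
a=viewer.camera("scene"); b=viewer.camera("wrist")
out=np.zeros((600,800,3),np.uint8); out[:,:420]=cv2.resize(a[60:260,180:320],(420,600)); out[:460,420:]=cv2.resize(b[90:240,250:374],(380,460))
cv2.imwrite("pics/s4.png",out)
E
```

```text
j [-1.346  0.274  1.143  1.502 -0.03   1.125  1.157] p [0.6042 0.1719 0.5207] x [-0.892  0.127 -0.434] y [ 0.163  0.985 -0.046] z [ 0.422 -0.112 -0.9  ] t 18.2 w 0.625 gf 57.69748538732529
grasp [-12.    1.9 183.8] [-4.   3.7  0.8]
```

View pics/s4.png

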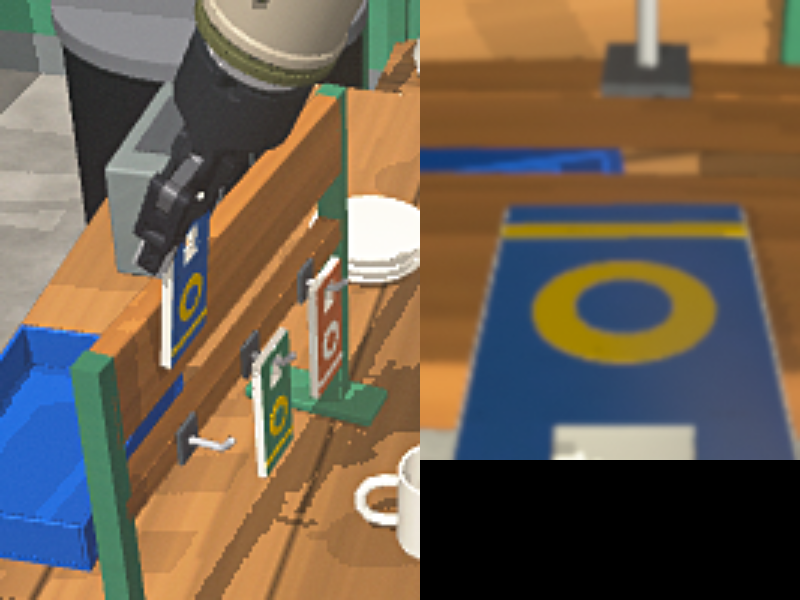

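The tile now hangs upright in the grip with the glaze outward. In the wrist crop the hook bar is at x≈648 and the tile's centre line at x≈625.

```bash
python3 - <<'E'
from tile import *; from geo import *
o,m=show(); f=lambda a,b:(250+(a-420)*124/380,90+b*150/460)
for a,b in((648,0),(648,40),(647,66)): print("bar",rail(wonz(*f(a,b),.2,o)).round(1))
print("tile bottom",rail(wonz(*f(625,205),.283,o)).round(1),"corners",rail(wonz(*f(508,205),.283,o)).round(1),rail(wonz(*f(743,206),.283,o)).round(1))
g=np.array([.0026,-.0005,.151]); p=np.array(o["position"]); print("grasp",rail(p+m@g).round(1))
# scene: hook tip/root prediction
print("root px",proj("scene",root),"tip px",proj("scene",root-.038*xr+[0,0,.009]), "seen root ~(243,207) tip (258,206)")
# tile hole in scene view unneeded
c=m.T@xr; print("10 fwd",(c*10).round(2),"10 left",(m.T@yr*10).round(2),"10 up",(m[2]*10).round(2))
E
```

```text
j [-1.347  0.273  1.144  1.503 -0.03   1.124  1.157] p [0.6039 0.1719 0.5206] x [-0.892  0.127 -0.435] y [ 0.163  0.986 -0.046] z [ 0.422 -0.112 -0.899] t 18.3 w 0.615 gf 57.68775075674057
bar [-22.4   2.2   0. ]
bar [-9.5  2.2  0. ]
bar [-0.8  2.   0. ]
tile bottom [-6. -1. 83.] corners [ -5.5 -27.5  83. ] [-6.5 25.5 83. ]
grasp [-12.2   1.9 183.6]
root px (np.float64(242.27965978173125), np.float64(205.56139861838633)) tip px (np.float64(257.87501852680884), np.float64(206.43644193009956)) seen root ~(243,207) tip (258,206)
10 fwd [-9.01  0.07  4.35] 10 left [-0.13  9.99 -0.45] 10 up [-4.35 -0.46 -8.99]
```

Emit:
arm_command:
  plan:
    - {"dp":[20,0,-10],"spin":0}
    - {"dp":[20,0,-10],"spin":0}
    - {"dp":[0,0,0],"spin":0}

```text
clock: 18.6
position: [0.5586, 0.1804, 0.5203]
ee_rot: [0.073, 0.972, -0.039, 0.22]
ft_force: [-1.3, 0.6, -1.6]
grip_width: 0.619
grasp_force: 57.5
```

```bash
python3 - <<'E'
from tile import *; from geo import *; import cv2
print("pred corner",proj("scene",root-.008*xr+.027*yr+[0,0,.0816]))
o,m=show(); p=np.array(o["position"]); g=np.array([.0026,-.0005,.151])
G=rail(p+m@g); print("grasp",G.round(1))
d=-55-G[0]; dz=(-86.5+101.5)-G[2]
print("to low:",(m.T@(xr*d+np.array([0,0,dz]))).round(1))
a=viewer.camera("scene"); b=viewer.camera("wrist")
out=np.zeros((600,800,3),np.uint8); out[:,:420]=cv2.resize(a[60:160,200:270],(420,600),interpolation=cv2.INTER_CUBIC); out[:460,420:]=cv2.resize(b[90:240,250:374],(380,460))
cv2.imwrite("pics/s5.png",out)
E
```

```text
pred corner (np.float64(236.97451006028837), np.float64(183.7211676399808))
j [-1.594  0.11   1.231  1.603  0.174  1.14   0.993] p [0.5586 0.1804 0.5203] x [-0.893  0.125 -0.433] y [ 0.159  0.986 -0.044] z [ 0.422 -0.109 -0.9  ] t 18.6 w 0.619 gf 57.51903980970383
grasp [-58.4   3.8 183.3]
to low: [ 69.9   7.5 152.9]
```

View pics/s5.png

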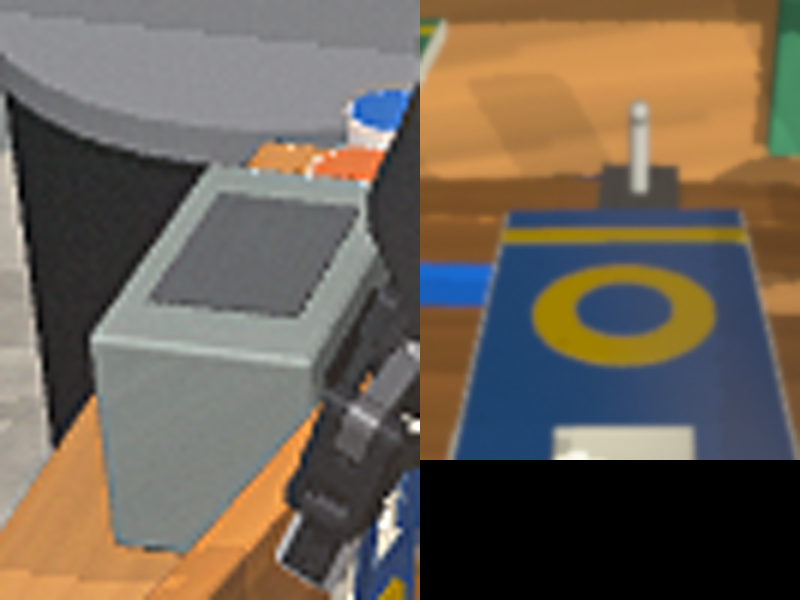

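```bash
python3 - <<'E'
from tile import *; from geo import *
o,m=show(); f=lambda a,b:(250+(a-420)*124/380,90+b*150/460)
print("hook",rail(wonz(*f(640,188),.2,o)).round(1),rail(wonz(*f(639,112),.209,o)).round(1))
print("tile bot",rail(wonz(*f(626,210),.283,o)).round(1),"hole bottom",rail(wonz(*f(624.5,427),.283+.079,o)).round(1))
print("ref hole width", (rail(wonz(*f(694,427),.362,o))-rail(wonz(*f(554,427),.362,o))).round(1))
E
```

```text
j [-1.587  0.115  1.23   1.6    0.168  1.138  0.998] p [0.56   0.1795 0.5207] x [-0.892  0.126 -0.434] y [ 0.161  0.986 -0.045] z [ 0.423 -0.11  -0.9  ] t 18.7 w 0.621 gf 57.52003759145737
hook [-1.3  1.5  0. ] [-34.3   1.2   9. ]
tile bot [-49.1   0.4  83. ] hole bottom [-63.3   3.5 162. ]
ref hole width [-0.9 21.4  0. ]
```

Emit:
arm_command:
  plan:
    - {"dp":[12,-1,-6],"spin":0}
    - {"dp":[18,2,38],"spin":0}
    - {"dp":[19,2,38],"spin":0}
    - {"dp":[18,2,38],"spin":0}
    - {"dp":[0,0,0],"spin":0}

```text
clock: 19.2
position: [0.546, 0.1789, 0.3894]
ee_rot: [0.075, 0.972, -0.044, 0.218]
ft_force: [-0.7, 0.1, -1.7]
grip_width: 0.622
grasp_force: 57.3
```

Emit:
arm_command:
  plan:
    - {"dp":[0,0,0],"spin":0}
    - {"dp":[0,0,0],"spin":0}

```text
clock: 19.4
position: [0.5482, 0.1798, 0.3963]
ee_rot: [0.075, 0.971, -0.04, 0.222]
ft_force: [0.6, -0.2, -0.2]
grip_width: 0.62
grasp_force: 57.4
```

```bash
python3 - <<'E'
from tile import *; from geo import *; import cv2
o,m=show(); p=np.array(o["position"]); g=np.array([.0026,-.0005,.151])
G=rail(p+m@g); print("grasp",G.round(1)); dz=13-G[2]
print("to",(m.T@(xr*(-70-G[0])+np.array([0,0,dz]))).round(1))
a=viewer.camera("scene"); b=viewer.camera("wrist")
print("scene root px",proj("scene",root))
out=np.zeros((600,800,3),np.uint8); out[:,:420]=cv2.resize(a[130:230,220:290],(420,600),interpolation=cv2.INTER_CUBIC); out[:460,420:]=cv2.resize(b[90:240,250:374],(380,460))
cv2.imwrite("pics/s6.png",out)
E
```

```text
j [-1.554  0.19   1.203  1.827  0.118  0.88   0.967] p [0.5482 0.1798 0.3963] x [-0.89   0.129 -0.437] y [ 0.165  0.985 -0.045] z [ 0.425 -0.112 -0.898] t 19.4 w 0.62 gf 57.374466955661774
grasp [-68.1   1.1  59.5]
to [22.1  2.1 41. ]
scene root px (np.float64(242.27965978173125), np.float64(205.56139861838633))
```

View pics/s6.png

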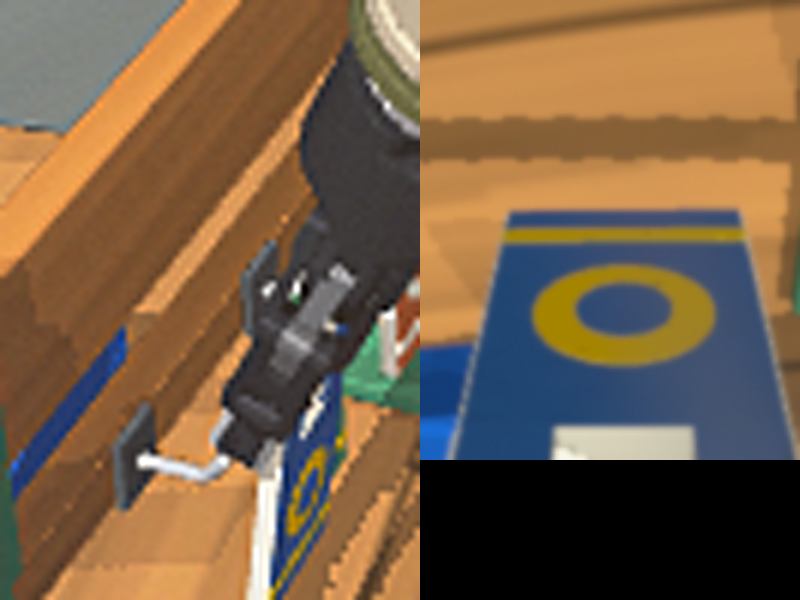

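Emit:
arm_command:
  plan:
    - {"dp":[11,1,20],"spin":0}
    - {"dp":[11,1,21],"spin":0}
    - {"dp":[0,0,0],"spin":0}
    - {"dp":[0,0,0],"spin":0}

```text
clock: 19.9
position: [0.5455, 0.1805, 0.3486]
ee_rot: [0.075, 0.972, -0.041, 0.221]
ft_force: [0.6, 0.0, -0.8]
grip_width: 0.617
grasp_force: 57.4
```

```bash
python3 - <<'E'
from tile import *; from geo import *; import cv2
o,m=show(); p=np.array(o["position"]); g=np.array([.0026,-.0005,.151])
G=rail(p+m@g); print("grasp",G.round(1))
a=viewer.camera("scene"); cv2.imwrite("pics/full7.png",a)
h=cv2.cvtColor(a,cv2.COLOR_BGR2HSV)
for v in range(205,262,3):
    r=a[v,235:300]; b=np.where((h[v,235:300,0]>100)&(h[v,235:300,0]<130)&(h[v,235:300,1]>140))[0]+235
    w=np.where((r.min(1)>150))[0]+235
    print(v,"blue",b.min() if len(b) else None,b.max() if len(b) else None,"white",w.tolist()[:12])
# predicted left edge corners: back/front at tile z=0 and 112, pitch th
for th in (0,8):
  s,c=np.sin(np.radians(th)),np.cos(np.radians(th))
  for z in(0,50,112):
    print(th,z,[np.round(proj("scene",root+xr*(G[0]-s*(z-102)+fx)/1000+yr*(G[1]+27)/1000+np.array([0,0,(G[2]+c*(z-102))/1000])),1).tolist() for fx in(4,-4)])
E
```

```text
j [-1.493  0.255  1.154  1.89   0.052  0.779  0.991] p [0.5455 0.1805 0.3486] x [-0.891  0.127 -0.435] y [ 0.163  0.985 -0.046] z [ 0.423 -0.112 -0.899] t 19.9 w 0.617 gf 57.409871220588684
grasp [-71.1   1.3  11.7]
205 blue None None white [244, 270]
208 blue None None white [247, 248, 249, 250, 251, 252, 253, 254, 255]
211 blue 278 278 white []
214 blue 277 277 white [275]
217 blue 275 277 white [259, 273, 274]
220 blue 274 277 white [258, 259]
223 blue 270 272 white [268, 269, 299]
226 blue 269 276 white [266, 267, 268, 299]
229 blue 269 275 white [265, 266, 267, 268, 299]
232 blue 269 269 white [265, 266, 267, 268]
235 blue 268 272 white [265, 266, 267]
238 blue 268 270 white [265, 266, 267]
241 blue 268 268 white [264, 265, 266, 267]
244 blue None None white [264, 265, 266]
247 blue 267 267 white [264, 265, 266]
250 blue None None white []
253 blue None None white []
256 blue None None white []
259 blue None None white []
0 0 [[266.8, 251.2], [270.1, 252.2]]
0 50 [[265.8, 234.8], [269.2, 235.7]]
0 112 [[264.5, 213.1], [268.0, 214.0]]
8 0 [[261.0, 249.3], [264.2, 250.2]]
8 50 [[262.7, 233.8], [266.1, 234.7]]
8 112 [[265.1, 213.3], [268.6, 214.2]]
```

```bash
python3 - <<'E'
from tile import *; from geo import *; import cv2
a=cv2.imread("pics/full7.png").astype(float)
for d in(5,10,15,20,25,30):
    q=proj("scene",root-xr*d/1000+yr*.0014); u=int(round(q[0])); col=a[200:216,u].min(1); w=np.clip(col-100,0,None)
    print(d,np.round(q,1),"bar v",round((w*np.arange(200,216)).sum()/w.sum(),2))
print("tip",proj("scene",root-xr*.038+[0,0,.009])); print(a[198:212,250:264].min(2).astype(int))
print("bottom", a[240:256,263:270].min(2).astype(int))
E
```

```text
5 [244.1 206.5] bar v 206.15
10 [246.1 207. ] bar v 206.69
15 [248.2 207.5] bar v 207.15
20 [250.3 208.1] bar v 207.7
25 [252.4 208.6] bar v 208.16
30 [254.5 209.1] bar v 208.29
tip (np.float64(257.87501852680884), np.float64(206.43644193009956))
[[ 57  77  80  78  80  76  78  80  82  82  79  81  81  84]
 [ 90  87  90  89  85  85  87  90  91  93  94  90  88  84]
 [ 91  88  87  87  89  86  85  91  91  88  89  93  91  86]
 [ 87  89  87  87  85  93  92  91  90  94  91  92  88  86]
 [ 84  87  86  86  87  89  90  91  89  91  90  90  91  86]
 [ 89  85  89  85  85  92  92  93  93  88  93  90  92  87]
 [ 83  88  85  86  90  89  87  87  89  92  92  91  90  87]
 [ 81  82  85  88  85  84  60  99  80  86  90  91  89  85]
 [ 63  68  73  79  75 121 218 231 109  86  91  90  89  90]
 [232 185 161  82 128 200 203 214  93  88  90  87  91  88]
 [235 245 248 197 201 191 149 101  82  89  88  91  89  72]
 [140 198 214 213 177 119  77  83  89  93  88  87  85  45]
 [ 79  93  95 104 106  87  85  91  91  91  86  83  61  47]
 [ 89  77  90  76  77  80  83  85  83  83  79  69  42  53]]
bottom [[ 46 193 233 230 200  26  39]
 [ 43 195 231 232 157  25  65]
 [ 43 253 229 235 101  66   0]
 [ 37 255 227 242  53  22  65]
 [ 92 245 229 244 103   8  63]
 [ 92 243 229 248   0  56  99]
 [ 97 241 229 254  32  56  82]
 [146 240 230 243  10  92  83]
 [159 255 243 192  85  80  82]
 [ 85 101 127 163  76  81  85]
 [ 78  81  82  89  84  85  82]
 [ 86  85  85  84  81  85  90]
 [ 85  89  86  86  86  86  89]
 [ 85  83  86  86  86  87  89]
 [ 86  88  87  86  86  89  84]
 [ 86  88  87  86  85  89  78]]
```

Emit:
arm_command:
  plan:
    - {"dp":[-8,0,4],"spin":0}
    - {"dp":[-8,0,4],"spin":0}
    - {"dp":[-8,0,4],"spin":0}
    - {"dp":[0,0,0],"spin":0}
    - {"dp":[0,0,0],"spin":0}

```text
clock: 20.45
position: [0.5717, 0.176, 0.3479]
ee_rot: [0.075, 0.972, -0.041, 0.221]
ft_force: [-0.7, 0.5, -1.0]
grip_width: 0.624
grasp_force: 57.4
```

```bash
python3 - <<'E'
from tile import *; 
o,m=show(); p=np.array(o["position"]); g=np.array([.0026,-.0005,.151])
G=rail(p+m@g); print("grasp",G.round(1),np.round(o["ft_force"],1))
print("to",(m.T@(xr*(-25-G[0])+yr*(1.3-G[1])+np.array([0,0,11.7-G[2]]))).round(1))
E
```

```text
j [-1.372  0.319  1.086  1.834 -0.034  0.777  1.075] p [0.5717 0.176  0.3479] x [-0.891  0.128 -0.435] y [ 0.164  0.985 -0.046] z [ 0.423 -0.112 -0.899] t 20.45 w 0.624 gf 57.421823143959045
grasp [-44.5   0.9  11. ] [-0.7  0.5 -1. ]
to [-17.9   0.5   7.8]
```

Emit:
arm_command:
  plan:
    - {"dp":[-6,0,3],"spin":0}
    - {"dp":[-6,0,3],"spin":0}
    - {"dp":[-6,0,2],"spin":0}
    - {"dp":[0,0,0],"spin":0}
    - {"dp":[0,0,0],"spin":0}

```text
clock: 20.95
position: [0.5911, 0.1725, 0.3473]
ee_rot: [0.075, 0.972, -0.041, 0.22]
ft_force: [0.1, -0.4, -1.3]
grip_width: 0.619
grasp_force: 57.6
```

```bash
python3 - <<'E'
from tile import *; import cv2
from workcell import viewer
o,m=show(); p=np.array(o["position"]); g=np.array([.0026,-.0005,.151])
G=rail(p+m@g); print("grasp",G.round(1),np.round(o["ft_force"],1))
a=viewer.camera("scene"); b=viewer.camera("top")
out=np.zeros((600,800,3),np.uint8); out[:,:420]=cv2.resize(a[130:230,220:290],(420,600),interpolation=cv2.INTER_CUBIC); out[:380,420:]=cv2.resize(b[100:195,215:310],(380,380))
cv2.imwrite("pics/s8.png",out)
E
```

```text
j [-1.293  0.361  1.043  1.79  -0.086  0.78   1.126] p [0.5911 0.1725 0.3473] x [-0.892  0.128 -0.434] y [ 0.164  0.985 -0.047] z [ 0.422 -0.113 -0.9  ] t 20.95 w 0.619 gf 57.610870599746704
grasp [-25.    0.4  10.4] [ 0.1 -0.4 -1.3]
```

View pics/s8.png

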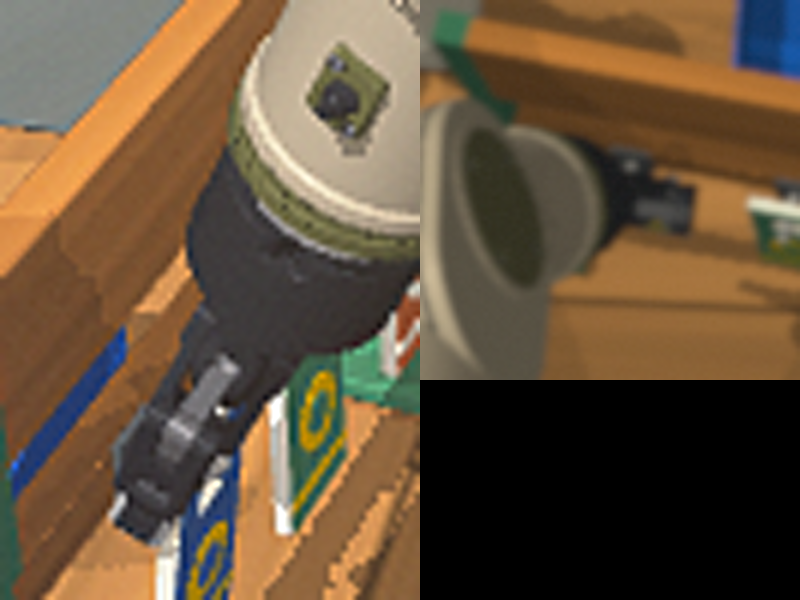

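Emit:
arm_command:
  plan:
    - {"dp":[1.3,0.2,2.7],"spin":0}
    - {"dp":[1.3,0.2,2.7],"spin":0}
    - {"dp":[1.3,0.2,2.7],"spin":0}
    - {"dp":[0,0,0],"spin":0}
    - {"dp":[0,0,0],"spin":0}

```text
clock: 21.55
position: [0.5923, 0.173, 0.3399]
ee_rot: [0.075, 0.971, -0.04, 0.223]
ft_force: [10.5, -1.3, 1.7]
grip_width: 0.623
grasp_force: 57.2
```

Emit:
arm_command:
  plan:
    - {"dp":[0.9,0.1,1.8],"spin":0}
    - {"dp":[0,0,0],"spin":0}
    - {"dp":[0,0,0],"spin":0}

```text
clock: 21.85
position: [0.5929, 0.1729, 0.3387]
ee_rot: [0.075, 0.971, -0.04, 0.224]
ft_force: [12.8, -0.7, 2.5]
grip_width: 0.62
grasp_force: 57.4
```

```bash
cat > g.py <<'E'
from tile import *
o,m=show(); p=np.array(o["position"]); g=np.array([.0026,-.0005,.151])
f=[np.array(o["ft_force"])]
print("grasp",rail(p+m@g).round(1),np.round(f,1))
E
python3 g.py
```

```text
j [-1.282  0.374  1.032  1.799 -0.097  0.754  1.13 ] p [0.5929 0.1729 0.3387] x [-0.888  0.127 -0.441] y [ 0.163  0.986 -0.044] z [ 0.429 -0.111 -0.896] t 21.85 w 0.62 gf 57.36678600311279
grasp [-22.2   1.5   2.2] [[12.8 -0.7  2.5]]
```

Emit:
arm_command:
  plan:
    - {"dp":[-0.9,0,-1.8],"spin":0}
    - {"dp":[-1.8,0,0.9],"spin":0}
    - {"dp":[-1.8,0,0.9],"spin":0}
    - {"dp":[0,0,0],"spin":0}
    - {"dp":[0,0,0],"spin":0}

```text
clock: 22.35
position: [0.5952, 0.1725, 0.3383]
ee_rot: [0.075, 0.972, -0.041, 0.221]
ft_force: [6.1, 0.2, 0.1]
grip_width: 0.62
grasp_force: 57.4
```

```bash
python3 g.py
```

```text
j [-1.269  0.38   1.025  1.791 -0.105  0.763  1.138] p [0.5952 0.1725 0.3383] x [-0.891  0.127 -0.435] y [ 0.163  0.985 -0.047] z [ 0.423 -0.113 -0.899] t 22.35 w 0.62 gf 57.39325851202011
grasp [-20.8   1.1   1.4] [[6.1 0.2 0.1]]
```

Emit:
arm_command:
  plan:
    - {"dp":[-1.4,0,0.6],"spin":0}
    - {"dp":[-1.4,0,0.6],"spin":0}
    - {"dp":[0,0,0],"spin":0}
    - {"dp":[0,0,0],"spin":0}

```text
clock: 22.75
position: [0.5978, 0.172, 0.3382]
ee_rot: [0.075, 0.972, -0.041, 0.22]
ft_force: [0.2, -0.1, 0.4]
grip_width: 0.624
grasp_force: 57.7
```

```bash
python3 g.py; python3 - <<'E'
from workcell import viewer; import cv2,numpy as np
a=viewer.camera("scene"); cv2.imwrite("pics/full9.png",a); h=cv2.cvtColor(a,cv2.COLOR_BGR2HSV)
for v in range(205,262,2):
    b=np.where((h[v,235:275,0]>100)&(h[v,235:275,0]<130)&(h[v,235:275,1]>140))[0]+235
    w=np.where(a[v,235:275].min(1)>150)[0]+235
    print(v,"blue",b.tolist()[:8],"white",w.tolist()[:10])
E
```

```text
j [-1.258  0.386  1.019  1.784 -0.112  0.765  1.145] p [0.5978 0.172  0.3382] x [-0.892  0.127 -0.434] y [ 0.163  0.985 -0.047] z [ 0.422 -0.113 -0.9  ] t 22.75 w 0.624 gf 57.73792237043381
grasp [-18.3   1.    1.3] [[ 0.2 -0.1  0.4]]
205 blue [] white [248, 265, 266, 267]
207 blue [] white [257, 266, 267]
209 blue [] white [266, 267]
211 blue [255, 256] white [252, 253, 254, 266, 267]
213 blue [255, 256] white [251, 252, 253, 266, 267]
215 blue [249, 253, 254, 255, 256] white [237, 251, 252, 266, 267]
217 blue [249, 252, 253, 255, 256] white [236, 237, 266, 267]
219 blue [248, 249, 251, 252, 255] white [236]
221 blue [248, 249, 250, 251] white [246]
223 blue [248, 249, 250, 253, 255] white [244, 245, 246]
225 blue [248, 249, 252, 255] white [244, 245, 246]
227 blue [247, 248, 251, 252, 254] white [244, 245, 246]
229 blue [247, 253] white [244, 245, 246]
231 blue [247, 252] white [243, 244, 245, 246]
233 blue [247, 248, 250, 251] white [243, 244, 245, 246]
235 blue [247, 248, 249, 252] white [243, 244, 245]
237 blue [247, 248] white [243, 244, 245]
239 blue [246, 247] white [243, 244, 245]
241 blue [248] white [243, 244, 245]
243 blue [247] white [243, 244, 245]
245 blue [246] white [242, 243, 244, 245]
247 blue [] white []
249 blue [] white []
251 blue [] white []
253 blue [] white []
255 blue [] white []
257 blue [] white []
259 blue [] white []
261 blue [] white []
```

```bash
python3 - <<'E'
from tile import *; from geo import *
for d in(16,20,24):
  for z in(-100,-96): print(d,z,[np.round(proj("scene",root-xr*(d+e)/1000+yr*.0284+np.array([0,0,z/1000])),1).tolist() for e in(-4,4)],"mid",np.round(proj("scene",root-xr*d/1000+yr*.0284+np.array([0,0,z/1000+.05])),1))
E
```

```text
16 -100 [[244.7, 248.1], [247.9, 249.0]] mid [244.7 232.4]
16 -96 [[244.6, 246.9], [247.8, 247.8]] mid [244.6 231. ]
20 -100 [[246.3, 248.6], [249.5, 249.5]] mid [246.4 232.8]
20 -96 [[246.2, 247.3], [249.4, 248.2]] mid [246.3 231.5]
24 -100 [[247.9, 249.0], [251.1, 249.9]] mid [248.  233.3]
24 -96 [[247.8, 247.8], [251.0, 248.7]] mid [247.9 231.9]
```

Emit:
arm_command:
  plan:
    - {"dp":[0.9,0.1,1.8],"spin":0}
    - {"dp":[0,0,0],"spin":0}
    - {"dp":[0,0,0],"spin":0}

```text
clock: 23.1
position: [0.5982, 0.172, 0.3375]
ee_rot: [0.075, 0.972, -0.041, 0.221]
ft_force: [-4.8, 0.0, 12.0]
grip_width: 0.622
grasp_force: 58.9
```

```bash
python3 g.py
```

```text
j [-1.257  0.387  1.018  1.785 -0.114  0.761  1.146] p [0.5982 0.172  0.3375] x [-0.891  0.128 -0.435] y [ 0.163  0.986 -0.046] z [ 0.423 -0.112 -0.899] t 23.1 w 0.622 gf 58.86005678465153
grasp [-17.7   1.2   0.6] [[-4.8  0.  12. ]]
```

Emit:
arm_command:
  plan:
    - {"dp":[-0.3,0,-0.6],"spin":0}
    - {"dp":[0,0,0],"spin":0}

```text
clock: 23.3
position: [0.5982, 0.172, 0.3377]
ee_rot: [0.075, 0.972, -0.041, 0.221]
ft_force: [-2.3, 0.9, 6.5]
grip_width: 0.619
grasp_force: 58.0
```

Emit:
arm_command:
  plan:
    - {"dp":[0,0,0],"spin":0}
    - {"dp":[0,0,0],"spin":0}
    - {"dp":[0,0,0],"spin":0}
    - {"dp":[0,0,0],"spin":0}
    - {"dp":[0,0,0],"spin":0}
  grip: -0.7

```text
clock: 23.8
position: [0.5979, 0.172, 0.337]
ee_rot: [0.075, 0.972, -0.041, 0.22]
ft_force: [0.0, 0.3, 0.1]
grip_width: 0.846
grasp_force: 0.0
```

```bash
python3 g.py; cat > look.py <<'E'
from workcell import viewer; import cv2,numpy as np
a=viewer.camera("scene"); h=cv2.cvtColor(a,cv2.COLOR_BGR2HSV)
for v in range(205,260,3):
    b=np.where((h[v,232:275,0]>100)&(h[v,232:275,0]<130)&(h[v,232:275,1]>140))[0]+232
    w=np.where(a[v,232:275].min(1)>150)[0]+232
    print(v,"blue",b.tolist()[:6],"white",w.tolist()[:10])
E
python3 look.py
```

```text
j [-1.257  0.387  1.018  1.785 -0.113  0.762  1.145] p [0.5979 0.172  0.337 ] x [-0.892  0.127 -0.434] y [ 0.163  0.985 -0.047] z [ 0.422 -0.113 -0.9  ] t 23.8 w 0.846 gf 0.0
grasp [-18.2   1.    0.1] [[0.  0.3 0.1]]
205 blue [] white [265, 266, 267]
208 blue [] white [266, 267]
211 blue [255, 256, 257] white [252, 253, 266, 267]
214 blue [250, 255, 256, 257] white [251, 252, 253, 266, 267]
217 blue [249, 250, 253, 254, 255, 256] white [236, 251, 266, 267]
220 blue [248, 249, 250, 251, 252, 253] white [234, 235, 247]
223 blue [248, 249, 250, 251, 257] white [245, 246, 247]
226 blue [249, 250, 253, 254, 257] white [245, 246, 247]
229 blue [248, 249, 253, 256, 257] white [245, 246, 247]
232 blue [249, 255] white [245, 246, 247]
235 blue [249, 250, 251, 252, 253, 256] white [245, 246, 247]
238 blue [249, 250, 251, 254] white [245, 246, 247, 248]
241 blue [249, 252] white [246, 247, 248]
244 blue [250] white [246, 247, 248]
247 blue [249] white [246, 247, 248]
250 blue [] white []
253 blue [] white []
256 blue [] white []
259 blue [] white []
```

Emit:
arm_command:
  plan:
    - {"dp":[1,0,-12],"spin":0}
    - {"dp":[2,0,-20],"spin":0}
    - {"dp":[3,0,-30],"spin":0}
    - {"dp":[5,0,-40],"spin":0}
    - {"dp":[5,0,-40],"spin":0}

```text
clock: 24.35
position: [0.5261, 0.19, 0.4541]
ee_rot: [0.074, 0.972, -0.042, 0.22]
ft_force: [-2.8, 1.2, 2.0]
grip_width: 0.848
grasp_force: 0.0
```

Emit:
arm_command:
  plan:
    - {"dp":[40,0,-30],"spin":0}
    - {"dp":[40,0,-30],"spin":0}
    - {"dp":[0,0,0],"spin":0}
    - {"dp":[0,0,0],"spin":0}
    - {"dp":[0,0,0],"spin":0}

```text
clock: 24.85
position: [0.4625, 0.202, 0.4631]
ee_rot: [0.072, 0.975, -0.042, 0.207]
ft_force: [1.1, -0.9, 0.3]
grip_width: 0.853
grasp_force: 0.0
```

Emit:
arm_command:
  plan:
    - {"dp":[0,0,0],"spin":0}
    - {"dp":[0,0,0],"spin":0}
    - {"dp":[0,0,0],"spin":0}
    - {"dp":[0,0,0],"spin":0}
    - {"dp":[0,0,0],"spin":0}

```text
clock: 25.35
position: [0.4617, 0.2031, 0.4634]
ee_rot: [0.071, 0.975, -0.042, 0.208]
ft_force: [0.2, 0.2, 0.2]
grip_width: 0.85
grasp_force: 0.0
```

```bash
python3 g.py; python3 look.py; python3 - <<'E'
from workcell import finder; import numpy as np
for t in["blue_tile","red_tile","sample_a"]: print(t,[(np.round(d["position"],3).tolist(),round(d["score"],2)) for d in finder.find_in("scene",t)[:4]])
E
```

```text
j [-1.758 -0.27   0.995  1.863  0.625  1.248  0.521] p [0.4617 0.2031 0.4634] x [-0.904  0.121 -0.411] y [ 0.156  0.986 -0.053] z [ 0.399 -0.112 -0.91 ] t 25.35 w 0.85 gf 0.0
grasp [-161.1   10.   124.9] [[0.2 0.2 0.2]]
205 blue [253, 254, 255, 257] white [244, 249, 250, 251, 265, 266, 267]
208 blue [251, 252, 258] white [246, 247, 248, 249, 253, 254, 255, 256, 265, 266]
211 blue [248, 249, 250, 258] white [244, 245, 246, 247, 253, 254, 266, 267]
214 blue [248, 250, 256, 258] white [244, 245, 246, 252, 253, 254, 266, 267]
217 blue [248, 250, 254] white [244, 245, 246, 247, 252, 266, 267]
220 blue [248, 249, 254, 255, 258, 259] white [245, 246, 247]
223 blue [249, 252, 259] white [245, 246, 247]
226 blue [249, 251, 255, 256, 259] white [246, 247, 248]
229 blue [249, 250, 251, 254, 255, 258] white [246, 247, 248]
232 blue [250, 257] white [246, 247, 248]
235 blue [250, 251, 255, 259] white [247, 248, 249]
238 blue [250, 253, 257] white [247, 248, 249]
241 blue [251, 255] white [247, 248, 249]
244 blue [253] white [248, 249, 250]
247 blue [251] white [248, 249, 250]
250 blue [] white []
253 blue [] white []
256 blue [] white []
259 blue [] white []
blue_tile [([0.331, 0.287, 0.072], 0.86), ([0.654, 0.167, 0.161], 0.82), ([0.343, 0.394, 0.06], 0.58), ([0.462, -0.286, 0.012], 0.38)]
red_tile [([0.373, 0.147, 0.064], 0.77), ([0.679, 0.145, 0.249], 0.6)]
sample_a [([0.624, -0.052, 0.158], 0.83), ([0.638, 0.053, 0.163], 0.8), ([0.463, 0.296, 0.067], 0.25)]
```

Emit:
arm_command:
  plan:
    - {"dp":[0,0,0],"spin":0}
    - {"dp":[0,0,0],"spin":0}
    - {"dp":[0,0,0],"spin":0}
    - {"dp":[0,0,0],"spin":0}
    - {"dp":[0,0,0],"spin":0}

```text
clock: 26.05
position: [0.4616, 0.2031, 0.4634]
ee_rot: [0.071, 0.975, -0.042, 0.208]
ft_force: [-0.5, -0.1, -0.7]
grip_width: 0.849
grasp_force: 0.0
```

Emit:
arm_command:
  plan:
    - {"dp":[0,0,0],"spin":0}
    - {"dp":[0,0,0],"spin":0}
    - {"dp":[0,0,0],"spin":0}
    - {"dp":[0,0,0],"spin":0}
    - {"dp":[0,0,0],"spin":0}

```text
clock: 26.55
position: [0.4616, 0.2031, 0.4634]
ee_rot: [0.071, 0.975, -0.042, 0.208]
ft_force: [0.3, 0.1, -0.2]
grip_width: 0.852
grasp_force: 0.0
```

```bash
for i in 1 2 3; do python3 look.py | grep -E "^(211|229|247)"; done; python3 - <<'E'
from workcell import viewer; import cv2,numpy as np
b=viewer.camera("top"); a=cv2.imread("pics/top.png"); d=cv2.absdiff(a,b).max(2)
print("rack diff",d[200:245,225:255].max(), "mug_b",d[140:175,190:225].max(),"samples",d[145:175,290:370].max())
E
```

```text
211 blue [248, 249, 250, 255, 258] white [244, 245, 246, 247, 253, 254, 266, 267]
229 blue [249, 250, 251, 254, 255, 258] white [246, 247, 248]
247 blue [251] white [248, 249, 250]
211 blue [248, 249, 250, 255, 258] white [244, 245, 246, 247, 253, 254, 266, 267]
229 blue [249, 250, 251, 254, 255, 258] white [246, 247, 248]
247 blue [251] white [248, 249, 250]
211 blue [248, 249, 250, 255, 258] white [244, 245, 246, 247, 253, 254, 266, 267]
229 blue [249, 250, 251, 254, 255, 258] white [246, 247, 248]
247 blue [251] white [248, 249, 250]
rack diff 124 mug_b 98 samples 68
```

```bash
python3 -c "
from workcell import manip
print(manip.hand_in())"
```

```text
the job is handed in; nothing more can be done
None
```

I handed the job in with the blue tile hanging on the free left hook, glazed face outward. It was still and about 2° off vertical, well inside the 0.15 rad limit; the hand-in call returned no verdict.

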